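# Inspect cast covers for missing bosses and register the sound ones in the gasket jig

### The arm

A 7-joint arm with a two-finger parallel gripper is mounted at the origin on a cart in front of the work surface, level with it; the furniture and walls round the work are solid. World frame = base frame: x ahead of the robot, y to its left, z up, the work surface at z = 0. Lengths are in m, angles in rad, forces in N, time in s.
With the tool pointing down it reaches from about 0.4 to 0.85 m from the base axis. Payload 6.9 kg.
Tool frame: the origin (TCP) lies at the centre of the arm's flange, where the gripper is bolted on; the fingertips stand 173 mm ahead of it and the grasp point (between the pads) lies 155 mm ahead of it; z points along the fingers, y is the line along which they close (so a half turn about z gives the same grasp; the last joint's range is limited). The gripper opens to 85 mm and grips with 20 to 120 N. Pads are 22 mm wide; open, the fingers measure 114 mm over their backs; the gripper's body (76 mm by 85 mm) begins 54 mm behind the grasp point. The pads swing forward as they close: fully open they stand 13 mm farther back than shut.
Start: joints at [1.268, 0.507, -0.238, 1.5, 0.126, 1.149, -0.155], TCP at [0.248, -0.574, 0.405] pointing down, gripper open.
Joint ranges: [-3.08, 3.08], [-0.24, 2.05], [-1.43, 1.35], [0, 2.5], [-1.52, 4.66], [0.17, 1.96], [-2.89, 2.89]. Speed limits (rad/s): [2.39, 2.39, 3.14, 3.14, 3.14, 3.14, 3.14].

### API

Orientations are given as a unit quaternion [w, x, y, z].
In Python, from plant import bot, optics, order gives the robot as it stands. The module is installed in compiled form; this text tells all that it offers.
- The arm moves only by the tool arm_command, never from a script. Its argument "motion" is a list of rows, each a list of 3 entries, a list of its own where there are three numbers: the shift along the tool's x, y, z in m, then the turn, a rotation vector about the tool's x, y, z in degrees, then the finger opening in m, from 0 to 0.0854. A call has 1 to 12 rows; each row is the pose to reach, as a shift and turn from the pose commanded when the call began, along the tool's axes at that moment; what a row does not reach only later rows make up. A row lasts 1/10 s, in which the tool goes at most 50 mm and 8.59 degrees, less where a joint would pass 70% of its speed; a pose out of reach is approached as far as the arm can. A call with a gripper value outside its range is refused whole. The fingers move at their own pace and stop on an object; "newtons" is the grip in N (left out, the last holds). Time passes only in rows, so rows that repeat a pose let the fingers close. It gives the time, the measured TCP pose, the force, the opening and the grip force at its end, in the units of the state.
- bot.read_state(): the state, without advancing time (a new reading comes with each control period).
- optics.get_image(name): name is "side" or "top"; returns a dict with "image" (420x560x3 uint8, red, green, blue), "z_map" (420x560 float32, m along the optical axis (not along the pixel's ray), 0 where there is no reading), "fx", "fy", "cx", "cy" (pixels), "world_to_cam" (4x4, takes a point from world to camera coordinates). Camera axes: x right, y up, looking along -z (the intrinsics and any distortion apply to the point x, -y, -z); pixel columns grow to the right and rows downward; lengths in m; the calibration is good to about 2 mm. A picture is of the moment at which its call begins.
- order.sign_off(): hands the job in; it is judged then, once.
Trained networks look in a picture, given as the dict that the camera call returned (one of the last four; its "shot" number tells which), for a name from the list of things; names that differ only in an ending like _2 or _b are one class to them, and where a whole thing is asked for, a point or a joint stands for the part that bears it (a point fixed in the world has none). Each returns a list of dicts, best first, with "p" (0 to 1); they miss things now and then, are a little off and sometimes report something else, mostly with a low value. They report only what shows in the picture. A call takes as long as a camera call. They do not tell look-alikes from the thing itself.
- optics.masks_of(picture, name): "region" (420x560 bool, what is visible of it) and "position" ([column, row] in pixels, amid what is visible of it).
The state is a dict: "t": time; "joints": joint angles; "joint_vel": joint speeds; "joint_torque": joint torques, N m; "tool_pos": TCP position; "tool_rot": TCP orientation; "contact_force": force on the tool from outside, world axes, zero at the start; "wrist_torque": the same for the moment, N m; "finger_gap": finger opening in m; "grip_force": force on a finger pad.
Only numpy, scipy, OpenCV 4.12 (cv2) and the standard library are available. Lean on these libraries where they do the work, as an engineer would, in place of code of your own. Each camera call takes 0.05 s, during which the arm holds its last target. There are 200 camera calls.

### The job

Turn over every cast cover lying on the bench and look inside for its two screw bosses. Lay each cover that lacks a boss open side up and flat in the white reject tray; put the sound covers open side up in a row in the gasket jig, each pushed up square against the fence and the row closed up against the end stop, then slide the jaw up against the row. Leave the wash bottle and the beaker as they are.

Things in the scene. Friction and masses are not known exactly. Their poses are not given: they have to be found in the camera images.
- cover_1: cast aluminium cover, 90 g: a square shell 54 x 54 x 30 mm, walls 4 mm thick. Origin at its centre; x, y square to the sides; z out through the closed face, so z is up while it lies open side down. Inside, two round screw bosses 13 mm across rise 22 mm from the closed face at (+16.5, +16.5) and (-16.5, -16.5) mm; a faulty cover lacks one. Not all five covers are present
- cover_1_boss_a (a point): the place of the boss at (+16.5, +16.5) mm inside this cover: the middle of the boss's end face, at z = -11 mm of the cover, if the boss is there; the bare inner face of the closed side, at z = +11 mm, if it is missing
- cover_1_boss_b (a point): the place of the boss at (-16.5, -16.5) mm inside this cover: the middle of the boss's end face, at z = -11 mm of the cover, if the boss is there; the bare inner face of the closed side, at z = +11 mm, if it is missing
- cover_2: cast aluminium cover, 90 g: a square shell 54 x 54 x 30 mm, walls 4 mm thick. Origin at its centre; x, y square to the sides; z out through the closed face, so z is up while it lies open side down. Inside, two round screw bosses 13 mm across rise 22 mm from the closed face at (+16.5, +16.5) and (-16.5, -16.5) mm; a faulty cover lacks one. Not all five covers are present
- cover_2_boss_a (a point): the place of the boss at (+16.5, +16.5) mm inside this cover: the middle of the boss's end face, at z = -11 mm of the cover, if the boss is there; the bare inner face of the closed side, at z = +11 mm, if it is missing
- cover_2_boss_b (a point): the place of the boss at (-16.5, -16.5) mm inside this cover: the middle of the boss's end face, at z = -11 mm of the cover, if the boss is there; the bare inner face of the closed side, at z = +11 mm, if it is missing
- cover_3: cast aluminium cover, 90 g: a square shell 54 x 54 x 30 mm, walls 4 mm thick. Origin at its centre; x, y square to the sides; z out through the closed face, so z is up while it lies open side down. Inside, two round screw bosses 13 mm across rise 22 mm from the closed face at (+16.5, +16.5) and (-16.5, -16.5) mm; a faulty cover lacks one. Not all five covers are present
- cover_3_boss_a (a point): the place of the boss at (+16.5, +16.5) mm inside this cover: the middle of the boss's end face, at z = -11 mm of the cover, if the boss is there; the bare inner face of the closed side, at z = +11 mm, if it is missing
- cover_3_boss_b (a point): the place of the boss at (-16.5, -16.5) mm inside this cover: the middle of the boss's end face, at z = -11 mm of the cover, if the boss is there; the bare inner face of the closed side, at z = +11 mm, if it is missing
- cover_4: cast aluminium cover, 90 g: a square shell 54 x 54 x 30 mm, walls 4 mm thick. Origin at its centre; x, y square to the sides; z out through the closed face, so z is up while it lies open side down. Inside, two round screw bosses 13 mm across rise 22 mm from the closed face at (+16.5, +16.5) and (-16.5, -16.5) mm; a faulty cover lacks one. Not all five covers are present
- cover_4_boss_a (a point): the place of the boss at (+16.5, +16.5) mm inside this cover: the middle of the boss's end face, at z = -11 mm of the cover, if the boss is there; the bare inner face of the closed side, at z = +11 mm, if it is missing
- cover_4_boss_b (a point): the place of the boss at (-16.5, -16.5) mm inside this cover: the middle of the boss's end face, at z = -11 mm of the cover, if the boss is there; the bare inner face of the closed side, at z = +11 mm, if it is missing
- cover_5: cast aluminium cover, 90 g: a square shell 54 x 54 x 30 mm, walls 4 mm thick. Origin at its centre; x, y square to the sides; z out through the closed face, so z is up while it lies open side down. Inside, two round screw bosses 13 mm across rise 22 mm from the closed face at (+16.5, +16.5) and (-16.5, -16.5) mm; a faulty cover lacks one. Not all five covers are present
- cover_5_boss_a (a point): the place of the boss at (+16.5, +16.5) mm inside this cover: the middle of the boss's end face, at z = -11 mm of the cover, if the boss is there; the bare inner face of the closed side, at z = +11 mm, if it is missing
- cover_5_boss_b (a point): the place of the boss at (-16.5, -16.5) mm inside this cover: the middle of the boss's end face, at z = -11 mm of the cover, if the boss is there; the bare inner face of the closed side, at z = +11 mm, if it is missing
- jig: gasket jig for a row of up to three covers, fixed: grey base 92 (x) x 262 (y) x 8 mm, origin under its middle. On the base: a fence 10 mm high and 12 mm wide along y on the far side, inner face at x = +32 mm; an end stop 10 mm high across the -y end, inner face at y = -117 mm; a rail 6 mm high and 8 mm wide along y at x = -38 mm, which guides the jaw
- jig_corner (a point): corner where the inner faces of fence and end stop meet, on the upper face of the base; x points through the fence, y along the fence from the end stop to the jaw, z up. A cover registered next to the end stop has its centre at (-27, +27, +15) mm from here, the next ones 54 mm further along y each
- jaw (a joint): sliding jaw of the jig, in m: 0 fully open (its face 200 mm from the end stop), grows to 0.160 as it slides along -y of the jig towards the end stop; it slides stiffly (about 3 N) and stays where it is left
- jaw_face (a point): middle of the jaw's flat pressing face (68 mm wide, 8.5 to 22.5 mm above the jig's underside) at the height of the base's upper face; axes as the jig's, the jaw lies on the +y side
- jaw_knob (a point): middle of the black upright knob on the jaw, 18 mm across, top 50.5 mm above the bench: this point is its top; its foot is 27 mm lower, and its axis lies 20 mm behind the pressing face
- reject_tray: white open tray 120 (x) x 210 (y) x 18 mm, walls and floor 3 mm thick with a 5 mm lip outside, fixed to the bench; origin at the middle of its underside. The bench between tray, jig and covers (round x = 0.45, y = 0 m) is clear
- electrode_stand: black electrode stand, fixed, behind the covers on the left: base about 105 mm across, post 239 mm tall; its electrode head hangs at (-60, -70) mm from the origin, 110 to 130 mm above the bench; axes as the world's
- wash_bottle: wash bottle, 206 mm tall, standing behind the work; origin under its centre; a bystander
- beaker: small glass beaker 58 mm across and 68 mm tall, standing right of the jig; origin under its centre; a bystander
Mind the look-alikes: they are no part of the job. Leave any green or turquoise look-alike of the cover_5 alone. What is shaped like the cover_3 but pink or yellow is not meant.

How it is judged:
By the outcome, as a careful person would: the job done as asked, in the order asked, and still so for the second after the job is handed in, with the robot touching nothing.
Of cover_1, cover_3, cover_4 only 1 to 2 are there at a start; the rules pass over those that are not, and their reading is None.
Of cover_2, cover_5 only 1 to 2 are there at a start; the rules pass over those that are not, and their reading is None.
At some moment in a run one of cover_1, cover_2, cover_3, cover_4, cover_5 may be knocked a few centimetres aside while the robot is not near it.
Once in a run the grip may slacken for a moment while it holds something.
It also fails if it takes over 210 s, if anything falls off the work surface, if the arm or the gripper's body presses on something with over 40 N, if the wrist force passes 120 N, or if a joint passes its speed limit or range.

## Working session

There is one attempt and no reset: what is moved stays moved. The work goes in short steps, Python scripts to look and compute and a tool call to move; the robot and the scene stay as the last step left them, time stands still between calls to the robot, and variables do not carry over. Pictures are saved under pics/ and viewed, at most 14 in all, crops included, and the job is handed in when it is done.

Besides the shell and the picture viewer there is one more tool, called as name(argument=value, ...), one argument or row to a line, values as JSON. arm_command: Moves the arm, as the interface text tells. Its arguments: {"type":"object","properties":{"motion":{"type":"array","items":{"type":"array"}},"newtons":{"type":"number"}},"required":["motion"]}

```bash
mkdir -p pics; cat > h.py <<'E'
import numpy as np, cv2
from plant import bot, optics, order
from scipy.spatial.transform import Rotation as R
def cloud(p):
    z=p['z_map'].astype(float); v,u=np.mgrid[0:420,0:560]
    c=np.stack([(u-p['cx'])/p['fx']*z,-(v-p['cy'])/p['fy']*z,-z,np.ones_like(z)],-1)
    w=c@np.linalg.inv(p['world_to_cam']).T
    w=w[...,:3]; w[z==0]=np.nan; return w
def save(p,n,box=None,s=1):
    im=p['image'][...,::-1]
    if box: im=im[box[1]:box[3],box[0]:box[2]]
    cv2.imwrite('pics/'+n+'.png',cv2.resize(im,None,fx=s,fy=s,interpolation=cv2.INTER_CUBIC))
def proj(p,X):
    c=p['world_to_cam']@np.append(X,1); return p['cx']+p['fx']*c[0]/-c[2], p['cy']-p['fy']*c[1]/-c[2]
def rot(s): q=s['tool_rot']; return R.from_quat([q[1],q[2],q[3],q[0]])
E
python3 - <<'E'
from h import *
s=bot.read_state(); print({k:np.round(v,3) for k,v in s.items()}); print(rot(s).as_matrix().round(3))
for n in('top','side'):
    p=optics.get_image(n); save(p,n+'0'); w=cloud(p); print(n,p['fx'],p['cx'],p['cy'],np.linalg.inv(p['world_to_cam']).round(3), [k for k in p])
    for nm in('cover_1','jig','jaw_knob','reject_tray','electrode_stand','wash_bottle','beaker'):
        for d in optics.masks_of(p,nm):
            q=w[d['region']]; print(nm,round(d['p'],2),np.round(d['position']),d['region'].sum(),np.nanmedian(q,0).round(3),np.nanpercentile(q,2,0).round(3),np.nanpercentile(q,98,0).round(3))
E
```

```text
{'t': np.float64(0.0), 'joints': array([ 1.268,  0.508, -0.237,  1.501,  0.126,  1.149, -0.155]), 'joint_vel': array([ 0.002, -0.001, -0.   , -0.001,  0.   ,  0.001, -0.001]), 'joint_torque': array([-0.0000e+00, -6.2060e+01, -2.1870e+00, -2.4966e+01,  1.3000e-02,
        1.2000e-02, -0.0000e+00]), 'tool_pos': array([ 0.248, -0.573,  0.404]), 'tool_rot': array([-0.001,  0.979,  0.203, -0.   ]), 'contact_force': array([ 0.153,  0.725, -0.086]), 'wrist_torque': array([ 0.02 , -0.061, -0.049]), 'grip_force': np.float64(0.0), 'finger_gap': np.float64(0.086)}
[[ 0.918  0.397 -0.001]
 [ 0.397 -0.918  0.002]
 [-0.    -0.002 -1.   ]]
top 479.0847903207303 283.47510461827574 211.1735239870223 [[-0.01   0.993 -0.117  0.385]
 [-1.    -0.008  0.014  0.015]
 [ 0.013  0.117  0.993  1.54 ]
 [ 0.     0.     0.     1.   ]] ['image', 'z_map', 'fx', 'fy', 'cx', 'cy', 'world_to_cam', 'shot']
cover_1 0.88 [227. 224.] 312 [0.521 0.167 0.029] [ 0.493  0.138 -0.002] [0.548 0.198 0.036]
cover_1 0.79 [194. 227.] 316 [0.512 0.269 0.029] [0.482 0.24  0.007] [0.541 0.299 0.037]
cover_1 0.76 [164. 243.] 330 [0.47 
[... 1855 characters left out ...]
0.294 0.36  0.001] [0.359 0.418 0.031]
cover_1 0.55 [228. 294.] 427 [0.463 0.385 0.027] [0.436 0.349 0.002] [0.497 0.412 0.031]
jig 0.86 [285. 218.] 1137 [ 0.602 -0.068  0.008] [ 0.56  -0.205 -0.001] [0.65  0.048 0.039]
jaw_knob 0.77 [271. 226.] 174 [0.594 0.018 0.02 ] [ 0.562 -0.005  0.01 ] [0.629 0.029 0.048]
reject_tray 0.8 [356. 210.] 1190 [ 0.416 -0.258  0.002] [ 0.346 -0.365 -0.003] [ 0.483 -0.15   0.018]
reject_tray 0.34 [283. 288.] 485 [0.365 0.296 0.026] [ 0.341  0.257 -0.001] [0.395 0.314 0.031]
wash_bottle 0.79 [216. 206.] 693 [0.731 0.124 0.092] [0.715 0.092 0.01 ] [0.763 0.139 0.157]
beaker 0.74 [334. 183.] 243 [ 0.543 -0.339  0.042] [ 0.522 -0.384  0.004] [ 0.572 -0.328  0.065]
```

View pics/top0.png

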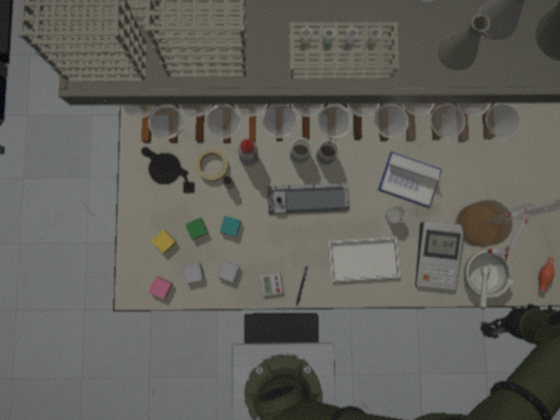

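View pics/side0.png

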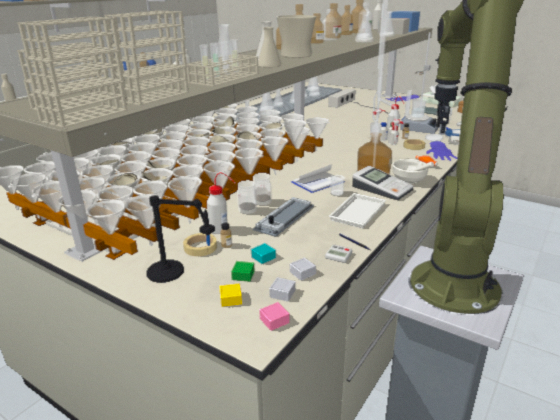

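The top view shows two grey covers, at pixels (193,274) and (228,272). The turquoise, green, yellow and pink look-alikes are to be left alone. The jig is at (309,200), the tray at (364,260) and the beaker at (396,215). Next I'll measure the poses precisely.

```bash
cat >> h.py <<'E'
def covers(p,grey=True):
    w=cloud(p); out=[]
    for d in optics.masks_of(p,'cover_1'):
        if d['p']<.3: continue
        m=d['region']; col=np.median(p['image'][m],0)
        if grey and col.max()-col.min()>30: continue
        q=w[m]; q=q[(q[:,2]>.012)]
        if len(q)<30: continue
        top=q[q[:,2]>np.nanpercentile(q[:,2],90)-.01][:,:2]
        r=cv2.minAreaRect(top.astype(np.float32)*1000)
        out.append((np.round(r[0],1),np.round(r[1],1),round(r[2],1),round(d['p'],2),np.nanpercentile(q[:,2],[10,50,90]).round(3)))
    return out
E
python3 - <<'E'
from h import *
for n in('top','side'):
    p=optics.get_image(n); print(n); w=cloud(p)
    for c in covers(p): print(c)
    im=p['image']
    j=[d for d in optics.masks_of(p,'jig') if d['p']>.6][0]['region']
    q=w[cv2.dilate(j.astype(np.uint8),np.ones((5,5)))>0]; q=q[np.isfinite(q[:,0])]
    r=cv2.minAreaRect(q[(q[:,2]>.004)][:,:2].astype(np.float32)*1000); print('jig rect',r)
    f=q[(q[:,2]>.013)&(q[:,2]<.03)&(q[:,0]>.625)]; print('fence',len(f),np.percentile(f,[2,98],axis=0).round(4), np.polyfit(f[:,1],f[:,0],1))
    k=q[q[:,2]>.035]; print('knob',len(k),k.mean(0).round(4))
    t=[d for d in optics.masks_of(p,'reject_tray') if d['p']>.6][0]['region']; q=w[t]; print('tray',cv2.minAreaRect(q[np.isfinite(q[:,0])][:,:2].astype(np.float32)*1000))
p=optics.get_image('top'); save(p,'topcrop',(120,170,420,310),2.6)
E
```

```text
top
(array([372.2, 280.3]), array([52.8, 54.8]), 11.9, 0.75, array([0.024, 0.029, 0.034]))
(array([377.2, 171.1]), array([54.4, 53.4]), 69.1, 0.55, array([0.025, 0.03 , 0.034]))Traceback (most recent call last):
  File "<stdin>", line 6, in <module>
IndexError: list index out of range
```

arm_command(
  motion=[
    [[0.0,-0.05,0],[0,0,0],0.085],
    [[0.0,-0.1,0],[0,0,0],0.085],
    [[0.05,-0.14,0],[0,0,0],0.085],
    [[0.1,-0.18,0],[0,0,0],0.085],
    [[0.15,-0.22,0],[0,0,0],0.085],
    [[0.2,-0.25,0],[0,0,0],0.085],
    [[0.24,-0.29,0],[0,0,0],0.085],
    [[0.28,-0.33,0],[0,0,0],0.085],
    [[0.29,-0.38,0],[0,0,0],0.085],
    [[0.3,-0.42,0],[0,0,0],0.085],
    [[0.3,-0.46,0],[0,0,0],0.085],
    [[0.3,-0.46,0],[0,0,0],0.085],
  ],
)

```text
t: 2.15
tool_pos: [0.34, -0.0293, 0.4049]
tool_rot: [0.0, 0.979, 0.204, 0.0]
contact_force: [0.9, -0.0, -0.5]
finger_gap: 0.0852
grip_force: 0.0
```

```bash
cat >> h.py <<'E'
def Rd(az,tilt,roll=0):
    """tool pointing along azimuth az, tilt deg below horizontal (90=down), closing axis horizontal; roll about z"""
    a,t=np.radians([az,tilt]); z=np.array([np.cos(a)*np.cos(t),np.sin(a)*np.cos(t),-np.sin(t)]); y=np.array([-np.sin(a),np.cos(a),0]); x=np.cross(y,z)
    return R.from_matrix(np.array([x,y,z]).T)*R.from_euler('z',roll,degrees=True)
def plan(g,Rt,frm=None,L=.155):
    """from (pos,R) or present pose -> shift,rotvec; g=grasp point"""
    if frm is None: s=bot.read_state(); frm=(np.array(s['tool_pos']),rot(s))
    T=np.array(g)-L*Rt.as_matrix()[:,2]
    print('shift',(frm[1].inv().apply(T-frm[0])).round(4).tolist(),'rot',np.degrees((frm[1].inv()*Rt).as_rotvec()).round(2).tolist()); return T,Rt
E
python3 - <<'E'
from h import *
for az in (90,-90,0):
  for roll in(0,180): print(az,roll); plan((.47,-.05,.2),Rd(az,25,roll))
print(rot(bot.read_state()).as_matrix().round(3),bot.read_state()['joints'])
E
```

```text
90 0
shift [0.0546, 0.1997, 0.1396] rot [63.33, -41.52, 99.43]
90 180
shift [0.0546, 0.1997, 0.1396] rot [37.52, 57.23, -58.82]
-90 0
shift [0.1669, -0.0579, 0.1395] rot [-37.45, -57.26, -58.87]
-90 180
shift [0.1669, -0.0579, 0.1395] rot [-63.34, 41.43, 99.4]
0 0
shift [-0.018, 0.0147, 0.1394] rot [-85.48, -17.82, -134.27]
0 180
shift [-0.018, 0.0147, 0.1394] rot [-13.34, 64.0, 20.98]
[[ 0.917  0.4    0.001]
 [ 0.4   -0.917 -0.   ]
 [ 0.001  0.    -1.   ]] [ 0.54136866  0.07429932 -0.56676272  2.15075552  0.05004694  0.92804871
 -1.21367176]
```

arm_command(
  motion=[
    [[0.167,-0.058,0.08],[-37.45,-57.26,-58.87],0.085],
    [[0.167,-0.058,0.08],[-37.45,-57.26,-58.87],0.085],
    [[0.167,-0.058,0.08],[-37.45,-57.26,-58.87],0.085],
    [[0.167,-0.058,0.08],[-37.45,-57.26,-58.87],0.085],
    [[0.167,-0.058,0.08],[-37.45,-57.26,-58.87],0.085],
    [[0.167,-0.058,0.08],[-37.45,-57.26,-58.87],0.085],
    [[0.167,-0.058,0.08],[-37.45,-57.26,-58.87],0.085],
    [[0.167,-0.058,0.08],[-37.45,-57.26,-58.87],0.085],
    [[0.167,-0.058,0.08],[-37.45,-57.26,-58.87],0.085],
    [[0.167,-0.058,0.08],[-37.45,-57.26,-58.87],0.085],
    [[0.167,-0.058,0.08],[-37.45,-57.26,-58.87],0.085],
    [[0.167,-0.058,0.08],[-37.45,-57.26,-58.87],0.085],
  ],
)

```text
t: 3.35
tool_pos: [0.4709, 0.0881, 0.3241]
tool_rot: [0.379, 0.596, 0.597, -0.381]
contact_force: [-0.9, 0.5, -0.3]
finger_gap: 0.0848
grip_force: 0.0
```

```bash
python3 - <<'E'
from h import *
print(rot(bot.read_state()).as_matrix().round(3),bot.read_state()['joints'].round(3)); plan((.47,-.05,.2),Rd(-90,25,0)); plan((.47,-.05,.2),Rd(-90,25,180))
E
```

```text
[[-0.002  1.    -0.001]
 [ 0.422 -0.    -0.907]
 [-0.907 -0.002 -0.422]] [-0.167  0.656 -0.587  1.955  0.99   1.764 -1.266]
shift [0.0542, -0.0008, 0.0226] rot [-0.07, 0.03, 0.12]
shift [0.0542, -0.0008, 0.0226] rot [-0.05, -0.11, -179.88]
```

arm_command(
  motion=[
    [[0.05,0,0.02],[0,0,0],0.085],
    [[0.09,0,0.04],[0,0,0],0.085],
    [[0.13,0,0.06],[0,0,0],0.085],
    [[0.17,0,0.08],[0,0,0],0.085],
    [[0.204,0,0.092],[0,0,0],0.085],
    [[0.204,0,0.092],[0,0,0],0.085],
    [[0.204,0,0.092],[0,0,0],0.085],
  ],
)

```text
t: 4.05
tool_pos: [0.471, 0.0903, 0.1014]
tool_rot: [0.379, 0.597, 0.595, -0.381]
contact_force: [0.3, 0.2, 0.7]
finger_gap: 0.0852
grip_force: 0.0
```

```bash
python3 - <<'E'
from h import *
s=bot.read_state();print(s['tool_pos'],s['joints'].round(3),s['contact_force'].round(1)); plan((.47,-.05,.035),Rd(-90,25,0)); 
E
```

```text
[0.47099891 0.09029536 0.10136973] [-0.231  1.05  -0.499  2.004  1.118  1.58  -1.639] [0.3 0.2 0.7]
shift [0.0009, -0.001, 0.0002] rot [-0.23, -0.01, -0.05]
```

```bash
python3 - <<'E'
from h import *
f=plan((.47,-.05,.15),Rd(-90,25,0))
plan((.377,.171,.12),Rd(-110.9,90,0))
E
```

```text
shift [-0.1034, -0.0011, -0.0484] rot [-0.23, -0.01, -0.05]
shift [-0.1233, -0.0945, -0.1462] rot [11.67, 64.27, 18.43]
```

arm_command(
  motion=[
    [[-0.045,0,-0.02],[0,0,0],0.085],
    [[-0.09,0,-0.04],[0,0,0],0.085],
    [[-0.1233,-0.0945,-0.1462],[11.67,64.27,18.43],0.085],
    [[-0.1233,-0.0945,-0.1462],[11.67,64.27,18.43],0.085],
    [[-0.1233,-0.0945,-0.1462],[11.67,64.27,18.43],0.085],
    [[-0.1233,-0.0945,-0.1462],[11.67,64.27,18.43],0.085],
    [[-0.1233,-0.0945,-0.1462],[11.67,64.27,18.43],0.085],
    [[-0.1233,-0.0945,-0.1462],[11.67,64.27,18.43],0.085],
    [[-0.1233,-0.0945,-0.1462],[11.67,64.27,18.43],0.085],
    [[-0.1233,-0.0945,-0.1462],[11.67,64.27,18.43],0.085],
    [[-0.1233,-0.0945,-0.1462],[11.67,64.27,18.43],0.085],
    [[-0.1233,-0.0945,-0.1462],[11.67,64.27,18.43],0.085],
  ],
)

```text
t: 5.25
tool_pos: [0.3765, 0.1701, 0.276]
tool_rot: [0.003, 0.823, 0.568, -0.0]
contact_force: [-0.2, 0.3, 0.3]
finger_gap: 0.0848
grip_force: 0.0
```

```bash
python3 - <<'E'
from h import *
p=optics.get_image('side')
for c in covers(p): print(c)
s=bot.read_state();print(s['tool_pos'],s['joints'].round(3)); 
plan((.377,.171,.12),Rd(-110.9,90,0));plan((.377,.171,.022),Rd(-110.9,90,0)); 
E
```

```text
(array([375.9, 174.6]), array([56.1, 60.4]), 68.6, 0.88, array([0.016, 0.027, 0.03 ]))
(array([370.8, 284. ]), array([55.5, 57.4]), 12.1, 0.58, array([0.017, 0.027, 0.03 ]))
[0.3766228  0.17112198 0.27535256] [ 0.173  0.496 -0.943  2.199  0.617  0.735 -1.556]
shift [0.0, 0.0004, 0.0004] rot [0.14, 0.13, 0.16]
shift [0.0002, 0.0002, 0.0984] rot [0.14, 0.13, 0.16]
```

arm_command(
  motion=[
    [[0,0,0.04],[0,0,0],0.085],
    [[0,0,0.075],[0,0,0],0.085],
    [[0,0,0.098],[0,0,0],0.085],
    [[0,0,0.098],[0,0,0],0.085],
    [[0,0,0.098],[0,0,0],0.04],
    [[0,0,0.098],[0,0,0],0.04],
    [[0,0,0.098],[0,0,0],0.04],
    [[0,0,0.098],[0,0,0],0.04],
    [[0,0,0.08],[0,0,0],0.04],
    [[0,0,0.04],[0,0,0],0.04],
    [[0,0,0.03],[0,0,0],0.04],
  ],
  newtons=50,
)

```text
t: 6.45
tool_pos: [0.377, 0.1714, 0.2478]
tool_rot: [0.0, 0.823, 0.568, 0.002]
contact_force: [-0.3, 0.0, -0.3]
finger_gap: 0.0532
grip_force: 53.2
```

```bash
python3 - <<'E'
from h import *
s=bot.read_state();print(s['tool_pos'],s['joints'].round(3),s['finger_gap'],s['grip_force'],s['contact_force']); 
f=plan((.47,-.05,.1),Rd(-90,90,0));plan((.47,-.05,.025),Rd(-90,90,0),f)
E
```

```text
[0.37698363 0.17143284 0.24780778] [ 0.12   0.536 -0.88   2.232  0.693  0.666 -1.625] 0.05315121458224731 53.169162422418594 [-0.28392736  0.00068077 -0.30543857]
shift [-0.1739, 0.1656, -0.0072] rot [0.19, -0.12, -20.81]
shift [0.0, 0.0, 0.075] rot [0.0, 0.0, 0.0]
```

arm_command(
  motion=[
    [[-0.1739,0.1656,-0.0072],[0,0,-20.81],0.04],
    [[-0.1739,0.1656,-0.0072],[0,0,-20.81],0.04],
    [[-0.1739,0.1656,-0.0072],[0,0,-20.81],0.04],
    [[-0.1739,0.1656,-0.0072],[0,0,-20.81],0.04],
    [[-0.1739,0.1656,-0.0072],[0,0,-20.81],0.04],
    [[-0.1739,0.1656,-0.0072],[0,0,-20.81],0.04],
    [[-0.1739,0.1656,0.03],[0,0,-20.81],0.04],
    [[-0.1739,0.1656,0.055],[0,0,-20.81],0.04],
    [[-0.1739,0.1656,0.068],[0,0,-20.81],0.04],
    [[-0.1739,0.1656,0.068],[0,0,-20.81],0.04],
  ],
)

```text
t: 7.45
tool_pos: [0.4693, -0.0503, 0.1766]
tool_rot: [0.0, 0.707, 0.707, -0.0]
contact_force: [-0.3, -0.3, -0.5]
finger_gap: 0.0529
grip_force: 57.4
```

arm_command(
  motion=[
    [[0,0,0.001],[0,0,0],0.085],
    [[0,0,0],[0,0,0],0.085],
    [[0,0,0],[0,0,0],0.085],
    [[0,0,0],[0,0,0],0.085],
    [[0,0,-0.05],[0,0,0],0.085],
    [[0,0,-0.1],[0,0,0],0.085],
    [[0,0.0,-0.13],[0,0,0],0.085],
    [[0,0.0,-0.14],[0,0,0],0.085],
  ],
)

```text
t: 8.25
tool_pos: [0.4703, -0.05, 0.3196]
tool_rot: [0.002, 0.707, 0.707, 0.002]
contact_force: [0.7, -0.6, -0.0]
finger_gap: 0.0853
grip_force: 0.0
```

```bash
python3 - <<'E'
from h import *
for n in('side','top'):
  p=optics.get_image(n)
  for c in covers(p): print(c)
s=bot.read_state();print(s['tool_pos'],s['joints'].round(3))
f=plan((.47,.05,.09),Rd(-90,25,0));f=plan((.47,.05,.026),Rd(-90,25,0),f);f=plan((.47,-.05,.026),Rd(-90,25,0),f)
E
```

```text
(array([370.7, 285. ]), array([55.2, 61. ]), 13.1, 0.86, array([0.017, 0.027, 0.03 ]))
(array([466.9, -45.8]), array([56.8, 58.5]), 1.5, 0.54, array([0.015, 0.026, 0.029]))
(array([371.8, 280.2]), array([54.1, 55.1]), 12.1, 0.84, array([0.025, 0.029, 0.034]))
[ 0.46928595 -0.05096959  0.3155568 ] [ 0.786  0.571 -1.111  2.01   0.634  0.959 -0.654]
shift [0.2415, 0.0007, 0.16] rot [-0.07, -64.98, -0.0]
shift [0.058, 0.0, 0.027] rot [0.0, 0.0, 0.0]
shift [-0.0423, 0.0, 0.0906] rot [0.0, 0.0, 0.0]
```

```bash
python3 - <<'E'
from h import *
f=plan((.47,.01,.09),Rd(-90,25,0));f=plan((.47,.01,.022),Rd(-90,25,0),f);f=plan((.47,-.05,.022),Rd(-90,25,0),f)
E
```

```text
shift [0.2015, 0.0007, 0.16] rot [-0.07, -64.98, -0.0]
shift [0.0616, 0.0, 0.0287] rot [0.0, 0.0, 0.0]
shift [-0.0254, 0.0, 0.0544] rot [0.0, 0.0, 0.0]
```

arm_command(
  motion=[
    [[0.2015,0.0007,0.16],[0,-65,0],0.085],
    [[0.2015,0.0007,0.16],[0,-65,0],0.085],
    [[0.2015,0.0007,0.16],[0,-65,0],0.085],
    [[0.2015,0.0007,0.16],[0,-65,0],0.085],
    [[0.2015,0.0007,0.16],[0,-65,0],0.085],
    [[0.2015,0.0007,0.16],[0,-65,0],0.085],
    [[0.2015,0.0007,0.16],[0,-65,0],0.085],
    [[0.2015,0.0007,0.16],[0,-65,0],0.085],
    [[0.2015,0.0007,0.16],[0,-65,0],0.085],
    [[0.2015,0.0007,0.16],[0,-65,0],0.085],
    [[0.2015,0.0007,0.16],[0,-65,0],0.085],
  ],
)

```text
t: 9.55
tool_pos: [0.4701, 0.151, 0.1554]
tool_rot: [0.379, 0.596, 0.597, -0.38]
contact_force: [0.2, -0.3, 0.7]
finger_gap: 0.0853
grip_force: 0.0
```

arm_command(
  motion=[
    [[0.04,0,0.018],[0,0,0],0.085],
    [[0.0616,0,0.0287],[0,0,0],0.085],
    [[0.0616,0,0.0287],[0,0,0],0.085],
  ],
)

```text
t: 9.85
tool_pos: [0.47, 0.15, 0.0864]
tool_rot: [0.379, 0.596, 0.597, -0.381]
contact_force: [0.9, 1.1, 1.2]
finger_gap: 0.0854
grip_force: 0.0
```

```bash
python3 - <<'E'
from h import *
s=bot.read_state();print(s['tool_pos'],s['joints'].round(3),s['contact_force'].round(1))
plan((.47,-.05,.022),Rd(-90,25,0))
E
```

```text
[0.47003604 0.14999466 0.08635139] [-0.346  1.08  -0.468  1.917  1.04   1.581 -1.622] [0.9 1.1 1.2]
shift [-0.0262, 0.0, 0.0534] rot [-0.14, -0.04, 0.13]
```

arm_command(
  motion=[
    [[-0.013,0,0.027],[0,0,0],0.085],
    [[-0.026,0,0.054],[0,0,0],0.085],
    [[-0.026,0,0.054],[0,0,0],0.085],
    [[-0.026,0,0.054],[0,0,0],0.04],
    [[-0.026,0,0.054],[0,0,0],0.04],
    [[-0.026,0,0.054],[0,0,0],0.04],
    [[-0.026,0,0.054],[0,0,0],0.04],
    [[-0.026,0,0.054],[0,0,0],0.04],
    [[-0.062,0,0.037],[0,0,0],0.04],
    [[-0.098,0,0.02],[0,0,0],0.04],
    [[-0.098,0,0.02],[0,0,0],0.04],
  ],
  newtons=70,
)

```text
t: 10.95
tool_pos: [0.4708, 0.0925, 0.1724]
tool_rot: [0.381, 0.597, 0.596, -0.378]
contact_force: [-0.2, 0.0, -1.7]
finger_gap: 0.0534
grip_force: 73.2
```

arm_command(
  motion=[
    [[0,0,0],[0,0,30],0.04],
    [[0,0,0],[0,0,30],0.04],
    [[0,0,0],[0,0,30],0.04],
    [[0,0,0],[0,0,30],0.04],
    [[0,0,0],[0,0,90],0.04],
    [[0,0,0],[0,0,90],0.04],
    [[0,0,0],[0,0,90],0.04],
    [[0,0,0],[0,0,90],0.04],
    [[0,0,0],[0,0,90],0.04],
    [[0,0,0],[0,0,90],0.04],
    [[0,0,0],[0,0,90],0.04],
    [[0,0,0],[0,0,90],0.04],
  ],
)

```text
t: 12.15
tool_pos: [0.4704, 0.0921, 0.1682]
tool_rot: [0.536, 0.844, -0.001, 0.001]
contact_force: [0.8, -0.7, -1.3]
finger_gap: 0.0529
grip_force: 73.5
```

arm_command(
  motion=[
    [[0,0,0],[0,0,90],0.04],
    [[0,0,0],[0,0,90],0.04],
    [[0,0,0],[0,0,90],0.04],
    [[0,0,0],[0,0,90],0.04],
    [[0,0,0],[0,0,90],0.04],
    [[0,0,0],[0,0,90],0.04],
    [[0,0,0],[0,0,90],0.04],
    [[0,0,0],[0,0,90],0.04],
    [[0,0,0],[0,0,90],0.04],
    [[0,0,0],[0,0,90],0.04],
    [[0,0,0],[0,0,90],0.04],
    [[0,0,0],[0,0,90],0.04],
  ],
)

```text
t: 13.35
tool_pos: [0.453, 0.0636, 0.1442]
tool_rot: [0.372, 0.614, -0.589, 0.371]
contact_force: [0.0, -0.4, -0.2]
finger_gap: 0.0529
grip_force: 73.6
```

```bash
python3 - <<'E'
from h import *
s=bot.read_state();print(s['tool_pos'],s['joints'].round(3),s['finger_gap'],s['grip_force'])
p=optics.get_image('side'); save(p,'side1',(220,150,420,300),4)
plan((.47,-.05,.1),Rd(-90,20,180)); plan((.47,-.05,.032),Rd(-90,20,180))
E
```

```text
[0.45301757 0.06360585 0.14417391] [-1.18   1.47   1.343  2.114 -0.488  0.621 -2.887] 0.052913089999134716 73.59289795160294
shift [-0.0065, -0.0167, -0.0311] rot [-1.25, 6.62, 1.84]
shift [-0.0673, -0.0181, -0.0006] rot [-1.25, 6.62, 1.84]
```

View pics/side1.png

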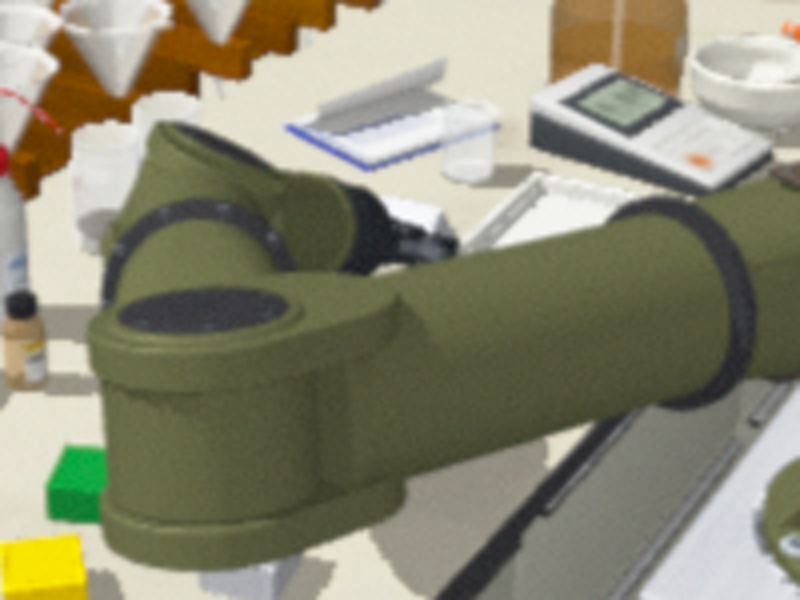

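The picture shows the arm's elbow swung low at about (250,450), because I rolled the way that runs joint 7 to its limit. I'll roll back and then go the other way.

```bash
python3 - <<'E'
from h import *
plan((.47,-.05,.13),Rd(-90,25,90)); f=(lambda s:(np.array(s['tool_pos']),rot(s)))(bot.read_state())
E
```

```text
shift [0.0337, -0.0156, -0.0455] rot [-2.18, 0.36, -88.1]
```

arm_command(
  motion=[
    [[-0.034,-0.0156,-0.0455],[0,0,-40],0.04],
    [[-0.034,-0.0156,-0.0455],[0,0,-40],0.04],
    [[-0.034,-0.0156,-0.0455],[0,0,-88],0.04],
    [[-0.034,-0.0156,-0.0455],[0,0,-88],0.04],
    [[-0.034,-0.0156,-0.0455],[0,0,-88],0.04],
    [[-0.034,-0.0156,-0.0455],[0,0,-88],0.04],
    [[-0.034,-0.0156,-0.0455],[0,0,-88],0.04],
    [[-0.034,-0.0156,-0.0455],[0,0,-88],0.04],
    [[-0.034,-0.0156,-0.0455],[0,0,-88],0.04],
    [[-0.034,-0.0156,-0.0455],[0,0,-88],0.04],
    [[-0.034,-0.0156,-0.0455],[0,0,-88],0.04],
  ],
)

```text
t: 14.5
tool_pos: [0.4695, 0.1219, 0.1369]
tool_rot: [0.524, 0.852, 0.007, 0.01]
contact_force: [0.1, 0.7, -0.9]
finger_gap: 0.0528
grip_force: 73.7
```

```bash
python3 - <<'E'
from h import *
s=bot.read_state();print(s['tool_pos'],s['joints'].round(3),s['finger_gap'],s['grip_force'])
plan((.47,-.05,.11),Rd(-90,25,0))
E
```

```text
[0.46951803 0.12193632 0.13685091] [-1.151  1.231  0.996  2.     0.118  0.722 -2.05 ] 0.052764246369913295 73.69164437055588
shift [0.0002, 0.0487, 0.0106] rot [-0.35, -2.54, -89.95]
```

arm_command(
  motion=[
    [[0,0.048,0.01],[0,0,-45],0.04],
    [[0,0.048,0.01],[0,0,-90],0.04],
    [[0,0.048,0.01],[0,0,-90],0.04],
    [[0,0.048,0.01],[0,0,-90],0.04],
    [[0,0.048,0.01],[0,0,-90],0.04],
    [[0,0.048,0.01],[0,0,-90],0.04],
    [[0,0.048,0.01],[0,0,-90],0.04],
    [[0,0.048,0.01],[0,0,-90],0.04],
    [[0,0.048,0.01],[0,0,-90],0.04],
    [[0,0.048,0.01],[0,0,-90],0.04],
    [[0,0.048,0.01],[0,0,-90],0.04],
    [[0,0.048,0.01],[0,0,-90],0.04],
  ],
)

```text
t: 15.7
tool_pos: [0.4693, 0.0908, 0.175]
tool_rot: [0.378, 0.599, 0.605, -0.363]
contact_force: [0.0, 0.5, -0.9]
finger_gap: 0.0532
grip_force: 73.8
```

```bash
python3 - <<'E'
from h import *
s=bot.read_state();print(s['tool_pos'],s['joints'].round(3),s['finger_gap'],s['grip_force'])
plan((.47,-.05,.12),Rd(-90,25,-90))
E
```

```text
[0.46925889 0.09078813 0.17497573] [-0.929  0.959  0.62   2.042  0.656  0.877 -0.986] 0.053230694169511594 73.75887393951416
shift [-0.0095, 0.0009, -0.0045] rot [2.44, -0.39, -90.28]
```

Joint 7 is recovering, so I'll keep rolling the negative way.

arm_command(
  motion=[
    [[-0.0095,0,-0.0045],[1,0,-45],0.04],
    [[-0.0095,0,-0.0045],[2.44,0,-90],0.04],
    [[-0.0095,0,-0.0045],[2.44,0,-90],0.04],
    [[-0.0095,0,-0.0045],[2.44,0,-90],0.04],
    [[-0.0095,0,-0.0045],[2.44,0,-90],0.04],
    [[-0.0095,0,-0.0045],[2.44,0,-90],0.04],
    [[-0.0095,0,-0.0045],[2.44,0,-90],0.04],
    [[-0.0095,0,-0.0045],[2.44,0,-90],0.04],
    [[-0.0095,0,-0.0045],[2.44,0,-90],0.04],
    [[-0.0095,0,-0.0045],[2.44,0,-90],0.04],
    [[-0.0095,0,-0.0045],[2.44,0,-90],0.04],
    [[-0.0095,0,-0.0045],[2.44,0,-90],0.04],
  ],
)

```text
t: 16.9
tool_pos: [0.4689, 0.0903, 0.1851]
tool_rot: [-0.001, 0.004, 0.844, -0.536]
contact_force: [-0.0, 0.1, -1.4]
finger_gap: 0.053
grip_force: 73.7
```

arm_command(
  motion=[
    [[0,0,0],[0,0,-90],0.04],
    [[0,0,0],[0,0,-90],0.04],
    [[0,0,0],[0,0,-90],0.04],
    [[0,0,0],[0,0,-90],0.04],
    [[0,0,0],[0,0,-90],0.04],
    [[0,0,0],[0,0,-90],0.04],
    [[0,0,0],[0,0,-90],0.04],
    [[0,0,0],[0,0,-90],0.04],
    [[0,0,0],[0,0,-90],0.04],
    [[0,0,0],[0,0,-90],0.04],
    [[0,0,0],[0,0,-90],0.04],
  ],
)

```text
t: 18.0
tool_pos: [0.4688, 0.0903, 0.185]
tool_rot: [-0.38, -0.595, 0.599, -0.378]
contact_force: [-0.1, -0.2, -0.7]
finger_gap: 0.0533
grip_force: 73.7
```

```bash
python3 - <<'E'
from h import *
s=bot.read_state();print(s['tool_pos'],s['joints'].round(3),s['finger_gap'],s['grip_force'])
for z in (.08,.034): plan((.47,-.05,z),Rd(-90,20,180))
p=optics.get_image('top'); w=cloud(p); c=w[(np.abs(w[...,0]-.47)<.045)&(np.abs(w[...,1]+.06)<.06)&(w[...,2]>.06)&(w[...,2]<.2)]; print(len(c))
save(p,'top1',(220,170,400,300),4)
E
```

```text
[0.46878389 0.09032736 0.18503054] [-0.468  0.838 -0.126  2.021  0.963  1.367  1.768] 0.05325197353199805 73.74374002218246
shift [-0.0493, -0.0012, 0.0173] rot [0.33, 5.18, -0.14]
shift [-0.091, -0.0012, 0.0369] rot [0.33, 5.18, -0.14]
601
```

View pics/top1.png

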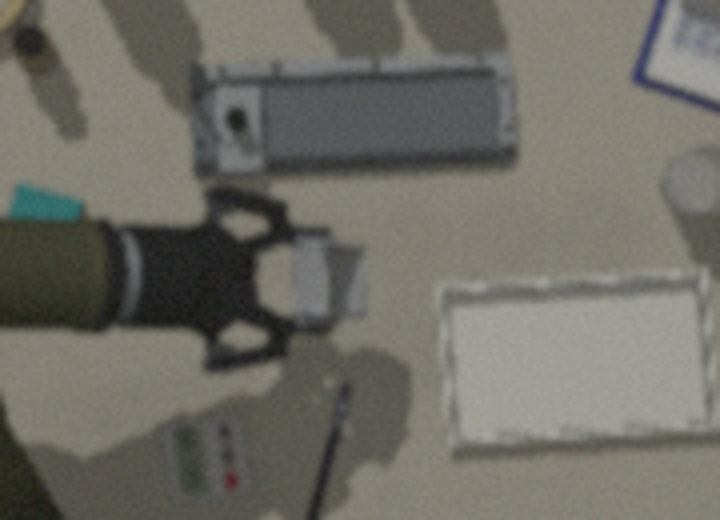

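The closed face now points down and back, with the open side up and forward (cover at about pixel (330,275)). I'll lower it and release.

```bash
python3 - <<'E'
from h import *
for z in (.06,.027): plan((.47,-.05,z),Rd(-90,25,180))
f=plan((.47,-.05,.027),Rd(-90,25,180)); g=plan((.47,.04,.03),Rd(-90,25,180),f); plan((.47,.04,.15),Rd(-90,25,180),g);plan((.47,.04,.15),Rd(-90,25,180),f)
E
```

```text
shift [-0.054, -0.0013, 0.0251] rot [0.33, 0.19, -0.04]
shift [-0.0838, -0.0014, 0.0392] rot [0.33, 0.19, -0.04]
shift [-0.0838, -0.0014, 0.0392] rot [0.33, 0.19, -0.04]
shift [-0.0353, 0.0, -0.0828] rot [0.0, 0.0, 0.0]
shift [0.1088, 0.0, -0.0507] rot [0.0, 0.0, 0.0]
shift [0.0734, 0.0, -0.1335] rot [0.0, 0.0, 0.0]
```

arm_command(
  motion=[
    [[-0.04,0,0.02],[0,0,0],0.04],
    [[-0.065,0,0.03],[0,0,0],0.04],
    [[-0.084,0,0.039],[0,0,0],0.04],
    [[-0.084,0,0.039],[0,0,0],0.04],
    [[-0.084,0,0.039],[0,0,0],0.04],
    [[-0.084,0,0.039],[0,0,0],0.085],
    [[-0.084,0,0.039],[0,0,0],0.085],
    [[-0.084,0,0.039],[0,0,0],0.085],
    [[-0.084,0,0.039],[0,0,0],0.085],
    [[-0.084,0,0.039],[0,0,0],0.085],
  ],
)

```text
t: 19.05
tool_pos: [0.4688, 0.0909, 0.0929]
tool_rot: [-0.38, -0.595, 0.599, -0.378]
contact_force: [-0.1, -0.3, 0.3]
finger_gap: 0.0851
grip_force: 0.0
```

arm_command(
  motion=[
    [[-0.017,0,-0.041],[0,0,0],0.085],
    [[-0.035,0,-0.083],[0,0,0],0.085],
    [[0.01,0,-0.103],[0,0,0],0.085],
    [[0.05,0,-0.122],[0,0,0],0.085],
    [[0.073,0,-0.133],[0,0,0],0.085],
    [[0.073,0,-0.133],[0,0,0],0.085],
  ],
)

```text
t: 19.65
tool_pos: [0.4696, 0.1803, 0.2186]
tool_rot: [-0.378, -0.594, 0.6, -0.379]
contact_force: [-1.0, 0.1, 0.3]
finger_gap: 0.0851
grip_force: 0.0
```

```bash
python3 - <<'E'
from h import *
s=bot.read_state();print(s['tool_pos'],s['joints'].round(3))
for n in('side','top'):
  p=optics.get_image(n)
  for c in covers(p): print(n,c)
  b={'side':(270,200,350,260),'top':(270,220,330,265)}[n]
  save(p,n+'2',b,9); 
a=cv2.imread('pics/side2.png'); t=cv2.imread('pics/top2.png'); h=400
cv2.imwrite('pics/c2.png',np.hstack([cv2.resize(a,(390,h)),cv2.resize(t,(400,h))]))
w=cloud(p)
m=(np.abs(w[...,0]-.47)<.05)&(np.abs(w[...,1]+.04)<.06)
ys,xs=np.where(m); print((w[ys.min():ys.max()+1:1,xs.min():xs.max()+1,2]*1000).round(0).astype(int))
E
```

```text
[0.46958422 0.18026547 0.21861193] [-0.568  0.814 -0.178  1.881  0.839  1.525  1.831]
side (array([371.2, 283.7]), array([55.7, 61.7]), 10.6, 0.87, array([0.017, 0.027, 0.03 ]))
side (array([465.3, -31. ]), array([54. , 59.9]), 1.0, 0.81, array([0.014, 0.022, 0.028]))
side (array([ 410. , -257.7]), array([129.2, 227.4]), 2.5, 0.3, array([0.013, 0.016, 0.018]))
top (array([466.1, -33.8]), array([47.7, 51. ]), 89.4, 0.59, array([0.017, 0.028, 0.033]))
top (array([393.7, 229.5]), array([54.7, 96.6]), 26.1, 0.56, array([0.024, 0.03 , 0.033]))
[[-3  2  0 ...  4 -1  9]
 [-3  1  4 ... -1 10 -1]
 [-4  4 -3 ...  4  2  0]
 ...
 [ 0  0  1 ...  0  4  0]
 [-8 -6  1 ...  1 -2  0]
 [-4 -1  7 ...  0 -4  2]]<stdin>:12: RuntimeWarning: invalid value encountered in cast
```

View pics/c2.png

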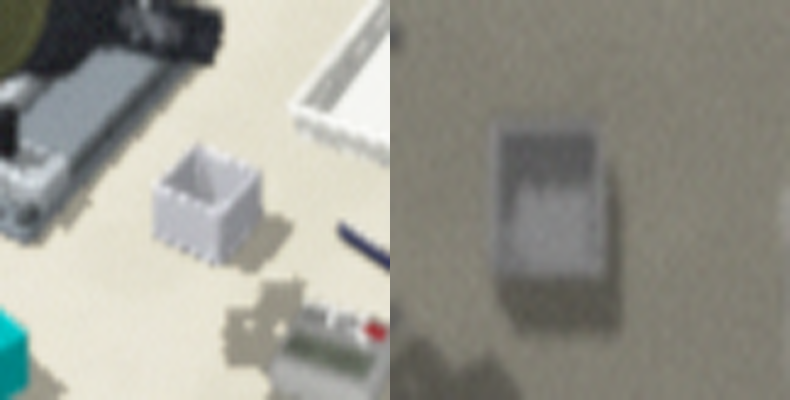

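The cover now lies open side up at about top pixel (291,242). The bosses are hard to make out in the picture, so I'll average the depth.

```bash
cat >> h.py <<'E'
def inside(cx,cy,name='top',N=5,h=10):
    ps=[optics.get_image(name) for _ in range(N)]
    w=np.nanmean([cloud(p) for p in ps],0); im=np.mean([p['image'].mean(2) for p in ps],0)
    u,v=proj(ps[0],(cx,cy,.02)); u,v=int(round(u)),int(round(v))
    sl=(slice(v-h,v+h+1),slice(u-h,u+h+1))
    print(u,v,'depth z mm'); 
    for r in np.nan_to_num(w[sl][...,2]*1000).round().astype(int): print(' '.join('%3d'%x for x in r))
    print('grey')
    for r in im[sl].round().astype(int): print(' '.join('%3d'%x for x in r))
E
python3 - <<'E'
from h import *
inside(.466,-.034)
E
```

```text
293 242 depth z mm
  0  -3   2   1   0  -1  -1  -3  -1  -1  -1   0  -1  -1   3   3   3   0   3  -2  -2
  2   0  -3   0  -1   1   1  -2  -1   0   0  -3   1   1   1  -1   0   1   0   1   1
  2   0  30  32  31  31  32  27  31  30  29  30  29  28  28  29  29  31  32   1  -3
 -2   0  30  11  12  12  13  11  11  11   9  10  12  10  12  12  11  22  33   1   1
  3   0  32   5   3   6   3   2   8   4   6   1   2   3   2   5   5  25  30   2   1
  1   1  29   5   5   5   5   4   7   4   4   2   5   2   3   3   5  24  34   1   0
 -3   1  30   5   2   4   6   3   6   4   4   6   2   4   7   4   3  22  27  -2  -4
  2  -2  30   4   3   4   4   4   4   4   5   4   4  -1   4   3   4  21  30   0   0
  0   0  32   6   4   3   2   3   5   4   5   6   7   6   2   3   5  22  27  -2  -2
 -1   2  32   4   3   4   3   2   3   2   2   5   7   3   2   5   4  21  29   2  -3
  1   2  30  -1   6   5   5   5   4   5   4   4   5   5   3   6   5  23  30   0   3
  2   1  30   6   6   5   4   3   4   2   3   4   4   6   2   4   6  21  31  -1   1
 -1   1  29   3   5   5   5   5   4   4   3   2   5   4   2   3   4  17  
[... 1751 characters left out ...]
 132 132 127 120 124 106  88
126 127 129 114 111 119 130 134 135 134 133 133 132 133 134 131 124 119 123 104  89
125 127 128 117 116 124 130 133 135 135 132 135 132 134 134 134 126 120 123 106  89
125 127 128 114 113 120 128 132 134 134 133 132 134 134 133 133 126 118 120 104  90
126 126 126 114 114 120 123 126 130 132 132 132 133 131 132 130 127 122 120 100  90
124 123 122 115 115 116 117 120 128 130 130 129 131 130 130 130 126 123 119  99  89
125 119 116 111 109 110 108 112 117 118 119 118 118 117 117 120 119 118 114  97  88
127 121 111 100  93  95  94  96  97  96  95  94  96  96  97  97  98  97  98  89  87
128 124 115  96  89  86  87  85  86  86  85  85  86  86  86  86  85  86  87  86  87
```

Only one boss is there, at bottom left, so this cover is faulty and goes in the tray.

```bash
python3 - <<'E'
from h import *
p=optics.get_image('top'); w=cloud(p); m=(np.abs(w[...,0]-.466)<.05)&(np.abs(w[...,1]+.034)<.05)&(w[...,2]>.022)
print(cv2.minAreaRect(w[m][:,:2].astype(np.float32)*1000))
f=plan((.466,-.033,.12),Rd(0,90,0)); f=plan((.466,-.033,.022),Rd(0,90,0),f);
E
```

```text
((465.9908752441406, -35.29066467285156), (50.75070571899414, 50.81241226196289), 89.42945861816406)
shift [0.1452, 0.0019, 0.1672] rot [-50.21, -50.53, 79.1]
shift [0.0, 0.0, 0.098] rot [0.0, 0.0, 0.0]
```

arm_command(
  motion=[
    [[0.145,0.002,0.167],[-50.21,-50.53,79.1],0.085],
    [[0.145,0.002,0.167],[-50.21,-50.53,79.1],0.085],
    [[0.145,0.002,0.167],[-50.21,-50.53,79.1],0.085],
    [[0.145,0.002,0.167],[-50.21,-50.53,79.1],0.085],
    [[0.145,0.002,0.167],[-50.21,-50.53,79.1],0.085],
    [[0.145,0.002,0.167],[-50.21,-50.53,79.1],0.085],
    [[0.145,0.002,0.167],[-50.21,-50.53,79.1],0.085],
    [[0.145,0.002,0.167],[-50.21,-50.53,79.1],0.085],
    [[0.145,0.002,0.167],[-50.21,-50.53,79.1],0.085],
    [[0.145,0.002,0.167],[-50.21,-50.53,79.1],0.085],
    [[0.145,0.002,0.167],[-50.21,-50.53,79.1],0.085],
    [[0.145,0.002,0.167],[-50.21,-50.53,79.1],0.085],
  ],
)

```text
t: 21.35
tool_pos: [0.4659, -0.0328, 0.2754]
tool_rot: [-0.012, -0.019, 1.0, -0.012]
contact_force: [-0.4, 0.8, 0.8]
finger_gap: 0.0852
grip_force: 0.0
```

arm_command(
  motion=[
    [[0,0,0],[0,0,0],0.085],
    [[0,0,0],[0,0,0],0.085],
    [[0,0,0],[0,0,0],0.085],
  ],
)

```text
t: 21.65
tool_pos: [0.466, -0.0324, 0.2753]
tool_rot: [-0.014, -0.023, 1.0, -0.014]
contact_force: [0.2, -0.5, -0.2]
finger_gap: 0.0851
grip_force: 0.0
```

```bash
python3 - <<'E'
from h import *
s=bot.read_state();print(s['tool_pos'],s['joints'].round(3))
plan((.466,-.034,.022),Rd(0,90,0))
E
```

```text
[ 0.46598145 -0.0323912   0.27525554] [ 0.108  0.437 -0.144  2.067  0.142  0.675  1.481]
shift [-0.0028, 0.0011, 0.0982] rot [-1.61, -1.62, 2.65]
```

arm_command(
  motion=[
    [[-0.001,0.001,0.03],[-1.6,-1.6,2.65],0.085],
    [[-0.0028,0.001,0.065],[-1.6,-1.6,2.65],0.085],
    [[-0.0028,0.001,0.098],[-1.6,-1.6,2.65],0.085],
    [[-0.0028,0.001,0.098],[-1.6,-1.6,2.65],0.04],
    [[-0.0028,0.001,0.098],[-1.6,-1.6,2.65],0.04],
    [[-0.0028,0.001,0.098],[-1.6,-1.6,2.65],0.04],
    [[-0.0028,0.001,0.098],[-1.6,-1.6,2.65],0.04],
    [[-0.0028,0.001,0.098],[-1.6,-1.6,2.65],0.04],
    [[-0.0028,0.001,0.06],[-1.6,-1.6,2.65],0.04],
    [[-0.0028,0.001,0.02],[-1.6,-1.6,2.65],0.04],
    [[-0.0028,0.001,0.02],[-1.6,-1.6,2.65],0.04],
  ],
)

```text
t: 22.75
tool_pos: [0.4696, -0.032, 0.26]
tool_rot: [0.005, 0.002, 1.0, 0.0]
contact_force: [1.5, -0.8, -0.3]
finger_gap: 0.0524
grip_force: 74.0
```

```bash
python3 - <<'E'
from h import *
s=bot.read_state();print(s['tool_pos'],s['joints'].round(3),s['finger_gap'],s['grip_force'])
p=optics.get_image('top'); w=cloud(p); m=(np.abs(w[...,0]-.411)<.08)&(np.abs(w[...,1]+.26)<.13)&(w[...,2]>.009)&(w[...,2]<.03)
print('tray',cv2.minAreaRect(w[m][:,:2].astype(np.float32)*1000))
f=plan((.411,-.225,.1),Rd(0,90,0)); f=plan((.411,-.225,.028),Rd(0,90,0),f);
E
```

```text
[ 0.46962899 -0.03204344  0.25999322] [ 0.125  0.458 -0.153  2.091  0.12   0.59   1.456] 0.05241737290786892 73.98808479309082
tray ((404.7629089355469, -255.451904296875), (139.92929077148438, 234.06964111328125), 3.027798652648926)
shift [0.0574, -0.193, 0.0025] rot [0.05, 0.44, -0.19]
shift [0.0, 0.0, 0.072] rot [0.0, 0.0, 0.0]
```

arm_command(
  motion=[
    [[0.057,-0.193,0.002],[0,0,0],0.04],
    [[0.057,-0.193,0.002],[0,0,0],0.04],
    [[0.057,-0.193,0.002],[0,0,0],0.04],
    [[0.057,-0.193,0.002],[0,0,0],0.04],
    [[0.057,-0.193,0.002],[0,0,0],0.04],
    [[0.057,-0.193,0.04],[0,0,0],0.04],
    [[0.057,-0.193,0.065],[0,0,0],0.04],
    [[0.057,-0.193,0.076],[0,0,0],0.04],
    [[0.057,-0.193,0.076],[0,0,0],0.04],
    [[0.057,-0.193,0.076],[0,0,0],0.07],
    [[0.057,-0.193,0.076],[0,0,0],0.07],
    [[0.057,-0.193,0.076],[0,0,0],0.07],
  ],
)

```text
t: 24.0
tool_pos: [0.4107, -0.2247, 0.1791]
tool_rot: [0.001, 0.001, 1.0, 0.001]
contact_force: [-0.3, 0.5, 0.1]
finger_gap: 0.0699
grip_force: 0.0
```

arm_command(
  motion=[
    [[0,0,-0.05],[0,0,0],0.07],
    [[0,0,-0.09],[0,0,0],0.07],
    [[0,0.05,-0.12],[0,0,0],0.085],
    [[0,0.1,-0.14],[0,0,0],0.085],
    [[0,0.15,-0.14],[0,0,0],0.085],
    [[0,0.2,-0.14],[0,0,0],0.085],
  ],
)

```text
t: 24.6
tool_pos: [0.4108, -0.0347, 0.3203]
tool_rot: [0.002, 0.002, 1.0, 0.0]
contact_force: [0.8, 0.8, -0.5]
finger_gap: 0.0852
grip_force: 0.0
```

```bash
python3 - <<'E'
from h import *
s=bot.read_state();print(s['tool_pos'],s['joints'].round(3))
for n in('side','top'):
  p=optics.get_image(n)
  for c in covers(p): print(n,c)
f=plan((.372,.281,.12),Rd(101.9,90,0));f=plan((.372,.281,.12),Rd(11.9,90,0))
inside(.411,-.225,N=3,h=11)
E
```

```text
[ 0.41082041 -0.03472428  0.32030508] [ 0.213  0.293 -0.242  2.15   0.106  0.705  1.467]
side (array([370.8, 284.1]), array([55.2, 58.1]), 14.0, 0.88, array([0.016, 0.027, 0.03 ]))
side (array([ 409.8, -219.9]), array([62.6, 55.1]), 88.2, 0.63, array([0.015, 0.023, 0.031]))
top (array([ 409.2, -224.4]), array([54.9, 53.3]), 89.5, 0.89, array([0.016, 0.031, 0.036]))
top (array([372.5, 281.1]), array([50.4, 54.1]), 13.4, 0.82, array([0.025, 0.029, 0.034]))
shift [0.0388, 0.3161, 0.0446] rot [-0.06, 0.13, -101.86]
shift [0.0388, 0.3161, 0.0446] rot [0.05, 0.11, -11.86]
353 259 depth z mm
  3   1  -1   4   1   6   2   0   3   2   2   7   1   3   4  -1   2   7   1   1   2   1   5
  4   3   2   0   4   3   5   1   0   4   1   1   6   1   1   5   2   5   1   1   1   1   3
  5   3   4   2   1   2   6   4   3   6   4   3   6   2   4   3   5   3   7   4   1   1   5
  6   5   3  32  29  30  32  33  33  32  34  33  35  35  28  31  31  34  33  30   6   5   0
  2   1  13  32  30  33  32  31  36  31  33  31  31  30  29  28  24  29  28  30   3   6   2
  1   5  12  33  31   6   7   6   5   8   9   5 
[... 3028 characters left out ...]
 121 122 122 121 121 123 123 121 111  92  96 110 118 136
145 137 111  97 108 113 110 117 121 121 122 122 123 122 123 124 121 114  95  96 111 119 137
146 136 113 100 112 114 112 116 120 123 123 123 124 123 123 123 122 114 100  98 110 119 136
144 137 114 100 111 114 116 118 117 119 122 120 121 120 121 121 120 111 100  96 104 117 135
145 138 119 101 103 105 107 111 108 109 111 110 110 109 112 111 109 107  99  96  99 112 134
147 140 127 106  99 101  99  99  99  98 100 101  98  99 100  97  97  97  94  92  95 113 135
144 147 137 121 105  99  97  97  95  97  95  96  95  95  98  98  96  97  96  98  97 112 136
146 145 141 132 111  99  98  99  99  98  98  98  99  98 101  97  99  98  98  97  99 114 137
```

The rejected cover lies flat in the tray. Now the second cover.

```bash
python3 - <<'E'
from h import *
f=plan((.372,.281,.12),Rd(12.5,90,0))
E
```

```text
shift [0.0407, 0.3183, 0.0441] rot [0.03, 0.07, -12.81]
```

arm_command(
  motion=[
    [[0.0388,0.316,0.0446],[0,0,-12.5],0.08],
    [[0.0388,0.316,0.0446],[0,0,-12.5],0.08],
    [[0.0388,0.316,0.0446],[0,0,-12.5],0.08],
    [[0.0388,0.316,0.0446],[0,0,-12.5],0.08],
    [[0.0388,0.316,0.0446],[0,0,-12.5],0.08],
    [[0.0388,0.316,0.0446],[0,0,-12.5],0.08],
    [[0.0388,0.316,0.0446],[0,0,-12.5],0.08],
    [[0.0388,0.316,0.0446],[0,0,-12.5],0.08],
    [[0.0388,0.316,0.0446],[0,0,-12.5],0.08],
    [[0.0388,0.316,0.0446],[0,0,-12.5],0.08],
  ],
)

```text
t: 25.95
tool_pos: [0.3741, 0.2779, 0.2746]
tool_rot: [0.001, -0.106, 0.994, -0.0]
contact_force: [0.6, 0.3, -0.7]
finger_gap: 0.0798
grip_force: 0.0
```

```bash
python3 - <<'E'
from h import *
s=bot.read_state();print(s['tool_pos'],s['joints'].round(3))
p=optics.get_image('side')
for c in covers(p): print(c)
f=plan((.372,.281,.022),Rd(12.5,90,0))
E
```

```text
[0.37414394 0.27793551 0.27462121] [-0.473  0.44  -0.307  2.081  0.216  0.65   0.858]
(array([370.5, 283.7]), array([55.1, 59.1]), 10.9, 0.78, array([0.016, 0.027, 0.029]))
(array([ 409., -221.]), array([56. , 62.6]), 0.6, 0.61, array([0.014, 0.024, 0.031]))
shift [0.0016, 0.0031, 0.0979] rot [0.0, 0.09, -0.36]
```

arm_command(
  motion=[
    [[0.0016,0.003,0.03],[0,0,-0.3],0.08],
    [[0.0016,0.003,0.065],[0,0,-0.3],0.08],
    [[0.0016,0.003,0.098],[0,0,-0.3],0.08],
    [[0.0016,0.003,0.098],[0,0,-0.3],0.08],
    [[0.0016,0.003,0.098],[0,0,-0.3],0.04],
    [[0.0016,0.003,0.098],[0,0,-0.3],0.04],
    [[0.0016,0.003,0.098],[0,0,-0.3],0.04],
    [[0.0016,0.003,0.098],[0,0,-0.3],0.04],
    [[0.0016,0.003,0.06],[0,0,-0.3],0.04],
    [[0.0016,0.003,0.03],[0,0,-0.3],0.04],
    [[0.0016,0.003,0.03],[0,0,-0.3],0.04],
  ],
)

```text
t: 27.15
tool_pos: [0.3721, 0.2833, 0.249]
tool_rot: [0.004, -0.11, 0.994, 0.003]
contact_force: [0.4, 0.7, -1.7]
finger_gap: 0.0531
grip_force: 74.2
```

```bash
python3 - <<'E'
from h import *
s=bot.read_state();print(s['tool_pos'],s['joints'].round(3),s['finger_gap'],s['grip_force'])
f=plan((.47,-.05,.1),Rd(0,90,0));f=plan((.47,-.05,.024),Rd(0,90,0),f)
E
```

```text
[0.37205205 0.28326801 0.24900262] [-0.495  0.482 -0.297  2.108  0.254  0.575  0.818] 0.053079986735003866 74.16307300329208
shift [-0.023, -0.3466, -0.0072] rot [0.29, 0.47, 12.59]
shift [0.0, 0.0, 0.076] rot [0.0, 0.0, 0.0]
```

arm_command(
  motion=[
    [[-0.023,-0.3466,-0.007],[0,0,12.6],0.04],
    [[-0.023,-0.3466,-0.007],[0,0,12.6],0.04],
    [[-0.023,-0.3466,-0.007],[0,0,12.6],0.04],
    [[-0.023,-0.3466,-0.007],[0,0,12.6],0.04],
    [[-0.023,-0.3466,-0.007],[0,0,12.6],0.04],
    [[-0.023,-0.3466,-0.007],[0,0,12.6],0.04],
    [[-0.023,-0.3466,-0.007],[0,0,12.6],0.04],
    [[-0.023,-0.3466,-0.007],[0,0,12.6],0.04],
    [[-0.023,-0.3466,-0.007],[0,0,12.6],0.04],
    [[-0.023,-0.3466,-0.007],[0,0,12.6],0.04],
    [[-0.023,-0.3466,-0.007],[0,0,12.6],0.04],
  ],
)

```text
t: 28.25
tool_pos: [0.469, -0.049, 0.2517]
tool_rot: [0.001, -0.002, 1.0, 0.001]
contact_force: [-0.1, -0.3, -1.3]
finger_gap: 0.0528
grip_force: 74.2
```

arm_command(
  motion=[
    [[0,0,0.04],[0,0,0],0.04],
    [[0,0,0.065],[0,0,0],0.04],
    [[0,0,0.076],[0,0,0],0.04],
    [[0,0,0.076],[0,0,0],0.04],
    [[0,0,0.077],[0,0,0],0.085],
    [[0,0,0.077],[0,0,0],0.085],
    [[0,0,0.077],[0,0,0],0.085],
    [[0,0,0.077],[0,0,0],0.085],
    [[0,0,0.03],[0,0,0],0.085],
    [[0,0,-0.01],[0,0,0],0.085],
    [[0,0,-0.05],[0,0,0],0.085],
    [[0,0,-0.06],[0,0,0],0.085],
  ],
)

```text
t: 29.45
tool_pos: [0.47, -0.0507, 0.3154]
tool_rot: [0.004, -0.0, 1.0, 0.0]
contact_force: [1.2, 0.6, 0.4]
finger_gap: 0.085
grip_force: 0.0
```

```bash
python3 - <<'E'
from h import *
s=bot.read_state();print(s['tool_pos'],s['joints'].round(3),s['finger_gap'],s['grip_force'])
p=optics.get_image('side')
for c in covers(p): print(c)
f=plan((.47,.01,.09),Rd(-90,25,180));f=plan((.47,.01,.022),Rd(-90,25,180),f);f=plan((.47,-.05,.022),Rd(-90,25,180),f)
E
```

```text
[ 0.46998185 -0.05069331  0.31536479] [ 0.303  0.387 -0.339  2.018  0.183  0.757  1.425] 0.08497138294242433 0.0
(array([466.5, -43.6]), array([60.3, 56.4]), 88.5, 0.78, array([0.016, 0.026, 0.029]))
(array([ 408.1, -220.5]), array([55.3, 60.1]), 4.0, 0.77, array([0.014, 0.022, 0.03 ]))
shift [0.0004, 0.2013, 0.1576] rot [50.39, 50.78, -79.5]
shift [-0.0616, 0.0, 0.0287] rot [0.0, 0.0, 0.0]
shift [0.0254, 0.0, 0.0544] rot [0.0, 0.0, 0.0]
```

arm_command(
  motion=[
    [[0,0.2013,0],[50.39,50.78,-79.5],0.085],
    [[0,0.2013,0],[50.39,50.78,-79.5],0.085],
    [[0,0.2013,0],[50.39,50.78,-79.5],0.085],
    [[0,0.2013,0],[50.39,50.78,-79.5],0.085],
    [[0,0.2013,0],[50.39,50.78,-79.5],0.085],
    [[0,0.2013,0],[50.39,50.78,-79.5],0.085],
    [[0,0.2013,0],[50.39,50.78,-79.5],0.085],
    [[0,0.2013,0.0],[50.39,50.78,-79.5],0.085],
    [[0,0.2013,0.04],[50.39,50.78,-79.5],0.085],
    [[0,0.2013,0.08],[50.39,50.78,-79.5],0.085],
    [[0,0.2013,0.12],[50.39,50.78,-79.5],0.085],
    [[0,0.2013,0.1576],[50.39,50.78,-79.5],0.085],
  ],
)

```text
t: 30.75
tool_pos: [0.4687, 0.1505, 0.1508]
tool_rot: [-0.373, -0.585, 0.619, -0.37]
contact_force: [0.6, 0.3, 0.2]
finger_gap: 0.0852
grip_force: 0.0
```

```bash
python3 - <<'E'
from h import *
s=bot.read_state();print(s['tool_pos'],s['joints'].round(3),s['finger_gap'],s['grip_force'])
f=plan((.47,.01,.05),Rd(-90,25,180));f=plan((.47,.01,.022),Rd(-90,25,180));f=plan((.47,-.05,.022),Rd(-90,25,180))
E
```

```text
[0.46868607 0.15046417 0.15081278] [-0.394  0.937 -0.381  1.927  0.942  1.533  1.616] 0.08517087694385096 0.0
shift [-0.0316, -0.0005, 0.0158] rot [1.7, 1.67, -2.2]
shift [-0.0566, 0.0001, 0.0284] rot [1.7, 1.67, -2.2]
shift [-0.0297, -0.0025, 0.082] rot [1.7, 1.67, -2.2]
```

arm_command(
  motion=[
    [[-0.0316,0,0.0158],[1.7,1.67,-2.2],0.085],
    [[-0.0566,0,0.0284],[1.7,1.67,-2.2],0.085],
    [[-0.0566,0,0.0284],[1.7,1.67,-2.2],0.085],
    [[-0.0432,-0.001,0.055],[1.7,1.67,-2.2],0.085],
    [[-0.0297,-0.0025,0.082],[1.7,1.67,-2.2],0.085],
    [[-0.0297,-0.0025,0.082],[1.7,1.67,-2.2],0.085],
    [[-0.0297,-0.0025,0.082],[1.7,1.67,-2.2],0.04],
    [[-0.0297,-0.0025,0.082],[1.7,1.67,-2.2],0.04],
    [[-0.0297,-0.0025,0.082],[1.7,1.67,-2.2],0.04],
    [[-0.0297,-0.0025,0.082],[1.7,1.67,-2.2],0.04],
    [[-0.0297,-0.0025,0.082],[1.7,1.67,-2.2],0.04],
  ],
)

```text
t: 31.85
tool_pos: [0.4707, 0.0918, 0.091]
tool_rot: [-0.378, -0.594, 0.6, -0.38]
contact_force: [-1.2, 4.4, 4.8]
finger_gap: 0.0531
grip_force: 73.4
```

arm_command(
  motion=[
    [[0.045,0,-0.021],[0,0,0],0.04],
    [[0.09,0,-0.042],[0,0,0],0.04],
    [[0.09,0,-0.042],[0,0,45],0.04],
    [[0.09,0,-0.042],[0,0,45],0.04],
    [[0.09,0,-0.042],[0,0,90],0.04],
    [[0.09,0,-0.042],[0,0,90],0.04],
    [[0.09,0,-0.042],[0,0,90],0.04],
    [[0.09,0,-0.042],[0,0,90],0.04],
    [[0.09,0,-0.042],[0,0,90],0.04],
    [[0.09,0,-0.042],[0,0,90],0.04],
    [[0.09,0,-0.042],[0,0,90],0.04],
    [[0.09,0,-0.042],[0,0,90],0.04],
  ],
)

```text
t: 33.05
tool_pos: [0.47, 0.091, 0.1897]
tool_rot: [-0.016, -0.024, 0.844, -0.535]
contact_force: [-0.2, -0.9, -1.4]
finger_gap: 0.0531
grip_force: 73.2
```

```bash
python3 - <<'E'
from h import *
s=bot.read_state();print(s['tool_pos'],s['joints'].round(3),s['finger_gap'],s['grip_force'])
f=plan((.47,-.05,.11),Rd(-90,25,0))
E
```

```text
[0.47003745 0.09100709 0.18968119] [-0.501  0.829 -0.075  2.019  0.949  1.341  0.287] 0.05305245561785301 73.22312772274017
shift [-0.0007, 0.0126, 0.0065] rot [0.08, -0.29, 93.31]
```

arm_command(
  motion=[
    [[0,0,0],[0,0,50],0.04],
    [[0,0,0],[0,0,93.3],0.04],
    [[0,0,0],[0,0,93.3],0.04],
    [[0,0,0],[0,0,93.3],0.04],
    [[0,0,0],[0,0,93.3],0.04],
    [[0,0,0],[0,0,93.3],0.04],
    [[0,0,0],[0,0,93.3],0.04],
    [[0,0,0],[0,0,93.3],0.04],
    [[0,0,0],[0,0,93.3],0.04],
    [[0,0,0],[0,0,93.3],0.04],
    [[0,0,0],[0,0,93.3],0.04],
    [[0,0,0],[0,0,93.3],0.04],
  ],
)

```text
t: 34.25
tool_pos: [0.47, 0.0913, 0.1896]
tool_rot: [0.377, 0.596, 0.598, -0.38]
contact_force: [-0.5, 0.4, -1.0]
finger_gap: 0.0534
grip_force: 73.2
```

```bash
python3 - <<'E'
from h import *
s=bot.read_state();print(s['tool_pos'],s['joints'].round(3),s['finger_gap'],s['grip_force'])
f=plan((.47,-.05,.028),Rd(-90,25,0))
p=optics.get_image('top'); w=cloud(p); m=(np.abs(w[...,0]-.47)<.025)&(np.abs(w[...,1]+.06)<.06)
ys,xs=np.where(m); print(np.nan_to_num(w[ys.min():ys.max()+1:2,xs.min():xs.max()+1:2,2]*1000).astype(int))
E
```

```text
[0.4700074  0.09126698 0.18964409] [-0.724  0.854  0.275  2.022  0.833  1.136 -1.179] 0.053402475328801616 73.17874297499657
shift [0.0867, 0.0005, 0.0416] rot [-0.1, -0.2, 0.26]
[[166 156 148 153 127 139 153 152 156 156 147 138   0  -3  -2  -4   4   6
    4]
 [167 158   0  -7   0 147 144 149 155 154 117 116 124 118  -3  -1  -1  -3
    2]
 [157   0  -2   1   4 145 148 155 154 161 113 124 129 117 111   0   3   0
    1]
 [154   3   3   3   3 147 146 148 155 154 117 123 121 117 125   0   1   0
    3]
 [159  -1  -2   2  -3 135 150 151 156 161 106 109 108 118 122   0   1  -3
    6]
 [154   3   3  -6   0 146 146 149 156 162 112 107 110 119 119  -2   0   1
    0]
 [158   4   5   0   4 144 151 149 159 159 101 111 110 119 120  -3   7   4
    1]
 [154   0  -3   0   3 143 151 154 154 155 100 105 111 118 118   1   0  -5
   -1]
 [162 163   1  -4   0 144 143 148 153 156 105 106 107 119 117   8   0   1
   -6]
 [167 163 166 148  -1 139 145 154 152 155 147 145 135 125 119   4   2   4
    4]]
```

Same attitude as before, so I'll lower and release.

arm_command(
  motion=[
    [[0.04,0,0.019],[0,0,0],0.04],
    [[0.07,0,0.033],[0,0,0],0.04],
    [[0.087,0,0.0416],[0,0,0],0.04],
    [[0.088,0,0.042],[0,0,0],0.04],
    [[0.088,0,0.042],[0,0,0],0.04],
    [[0.088,0,0.042],[0,0,0],0.085],
    [[0.088,0,0.042],[0,0,0],0.085],
    [[0.088,0,0.042],[0,0,0],0.085],
    [[0.088,0,0.042],[0,0,0],0.085],
    [[0.088,0,0.042],[0,0,0],0.085],
  ],
)

```text
t: 35.3
tool_pos: [0.4695, 0.0901, 0.0928]
tool_rot: [0.377, 0.596, 0.598, -0.381]
contact_force: [-1.0, 0.5, -0.0]
finger_gap: 0.0849
grip_force: 0.0
```

arm_command(
  motion=[
    [[0.017,0,-0.041],[0,0,0],0.085],
    [[0.035,0,-0.083],[0,0,0],0.085],
    [[-0.01,0,-0.103],[0,0,0],0.085],
    [[-0.05,0,-0.122],[0,0,0],0.085],
    [[-0.073,0,-0.133],[0,0,0],0.085],
    [[-0.073,0,-0.133],[0,0,0],0.085],
  ],
)

```text
t: 35.9
tool_pos: [0.4707, 0.1792, 0.2185]
tool_rot: [0.378, 0.597, 0.597, -0.379]
contact_force: [-0.1, 0.6, -0.5]
finger_gap: 0.0852
grip_force: 0.0
```

```bash
python3 - <<'E'
from h import *
s=bot.read_state();print(s['tool_pos'],s['joints'].round(3))
for n in('side','top'):
  p=optics.get_image(n)
  for c in covers(p): print(n,c)
w=cloud(p); m=(np.abs(w[...,0]-.466)<.05)&(np.abs(w[...,1]+.034)<.06)&(w[...,2]>.022)&(w[...,2]<.06)
q=w[m][:,:2]; print(cv2.minAreaRect(q.astype(np.float32)*1000),q.min(0),q.max(0))
c=(q.min(0)+q.max(0))/2
inside(*c,N=3,h=10)
E
```

```text
[0.47074955 0.17919948 0.21847582] [-0.81   0.826  0.215  1.884  0.715  1.325 -1.115]
side (array([ 408. , -221.3]), array([58.4, 54.6]), 89.6, 0.74, array([0.015, 0.024, 0.03 ]))
side (array([464.6, -33.4]), array([59.6, 56.9]), 88.8, 0.59, array([0.014, 0.023, 0.028]))
top (array([ 409.2, -224.2]), array([54.9, 53.2]), 89.4, 0.9, array([0.015, 0.031, 0.035]))
top (array([465.9, -36.9]), array([53.9, 50.9]), 89.5, 0.69, array([0.024, 0.029, 0.034]))
((465.89727783203125, -36.918304443359375), (53.93728256225586, 51.0724983215332), 89.30147552490234) [ 0.44047457 -0.06387207] [ 0.49175911 -0.00983239]
293 242 depth z mm
  2   1   0   1   2   0  -1   0   1  -1   2  -1  -2  -1   2   3   5   1   1   1   0
  0  -3  -1   0  -1  -1   2   1   1   2  -3   4   2  -1  -5  -2  -2   2   5  -1  -2
  1   0  30  29  28  31  31  29  30  28  30  29  31  30  30  31  33  31  30   4  -4
 -2   1  30  29  10   6   9  10   3   4   1   5   3   4   2  29  28   7  30  -1   1
  2   4  33  29   4   5   3   6   4   6   6   1   4   6  27  26  26  28  31   0  -2
 -1  -2  28  31   8   6   4   4   5   3   6   9   3 
[... 2360 characters left out ...]
 137 135 131 129 124 114  97
128 128 125 125 120 118 122 130 136 136 132 135 135 132 133 135 134 130 122 115 101
128 129 127 127 126 120 124 128 136 137 135 134 135 135 135 136 133 128 121 117 102
129 129 128 128 127 122 120 125 130 134 134 135 134 133 137 134 135 129 118 112  99
130 129 126 125 123 119 118 115 120 125 125 127 129 129 131 131 132 126 114 110  95
128 126 118 119 115 115 110 109 107 112 113 114 118 120 118 120 119 117 109 100  92
129 125 115 110 107 105 104 101 100 100 100  99 102 104 103 103 104 104 101  96  86
128 126 116 104  95  91  92  94  89  89  89  89  89  91  90  90  89  92  90  88  89
129 128 122 107  93  90  86  85  88  87  84  87  87  88  86  85  87  85  86  88  87
```

Both bosses are there, so this cover is sound and goes in the jig. Now I'll measure the jig.

```bash
python3 - <<'E'
from h import *
for n in('top','side'):
  W=[cloud(optics.get_image(n)) for _ in range(4)]; w=np.nanmean(W,0)
  b=(w[...,0]>.52)&(w[...,0]<.69)&(w[...,1]>-.25)&(w[...,1]<.09)
  m=b&(w[...,2]>.004)&(w[...,2]<.06)
  m=cv2.morphologyEx(m.astype(np.uint8),cv2.MORPH_OPEN,np.ones((3,3)))>0
  k,l,st,_=cv2.connectedComponentsWithStats(m.astype(np.uint8)); i=1+st[1:,4].argmax(); q=w[l==i]
  print(n,len(q),cv2.minAreaRect(q[:,:2].astype(np.float32)*1000))
  f=q[(q[:,2]>.0145)&(q[:,2]<.022)]
  for lo,hi,ax in ((.63,.67,0),):
    fe=f[(f[:,0]>lo)&(f[:,1]<-.03)]; print('fence',len(fe),np.polyfit(fe[:,1],fe[:,0],1).round(4),fe[:,0].min(),fe[:,0].max())
  es=f[(f[:,1]<-.185)&(f[:,0]<.63)&(f[:,0]>.57)]; print('end',len(es),np.median(es,0).round(4), es[:,1].min().round(4),es[:,1].max().round(4), np.polyfit(es[:,0],es[:,1],1).round(3))
  kn=w[b&(w[...,2]>.04)&(w[...,2]<.06)]; print('knob',len(kn),kn.mean(0).round(4))
  jw=q[(q[:,2]>.019)&(q[:,2]<.03)&(q[:,0]<.62)]; print('jaw',len(jw),np.percentile(jw,[5,95],axis=0).round(4))
  if n=='top':
    for u in range(268,352,3): pass
    r=w[202,264:356]; print(np.c_[r[:,1]*1000,r[:,2]*1000].round().astype(int).tolist())
    c=w[180:222,330]; print(np.c_[c[:,0]*1000,c[:,2]*1000].round().astype(int).tolist())
s=bot.read_state()
f=plan((.466,-.036,.12),Rd(0,90,180)); f=plan((.466,-.036,.12),Rd(0,90,0))
E
```

```text
top 2270 ((607.7006225585938, -85.24276733398438), (92.28913116455078, 261.6463928222656), 2.09928297996521)
fence 225 [-0.0113  0.6449] 0.6323558959084006 0.6554433923940319
end 60 [ 0.6029 -0.2079  0.0177] -0.2143 -0.188 [-0.016 -0.197]
knob 28 [0.5988 0.0085 0.0487]
jaw 183 [[ 0.5626 -0.1849  0.0197]
 [ 0.617   0.0236  0.0258]]
[[56, 0], [53, 2], [50, -3], [47, 1], [43, 10], [40, 7], [37, 7], [33, 8], [30, 8], [27, 6], [24, 21], [21, 23], [17, 25], [14, 37], [11, 44], [8, 47], [5, 42], [1, 21], [-2, 24], [-5, 19], [-8, 22], [-12, 7], [-15, 7], [-18, 4], [-21, 9], [-25, 7], [-28, 10], [-31, 7], [-34, 9], [-38, 7], [-41, 7], [-44, 9], [-47, 7], [-51, 7], [-54, 9], [-57, 6], [-60, 8], [-63, 11], [-67, 9], [-70, 6], [-73, 9], [-76, 10], [-80, 6], [-83, 8], [-86, 8], [-89, 9], [-93, 7], [-96, 8], [-99, 8], [-102, 9], [-105, 8], [-109, 8], [-112, 5], [-115, 7], [-118, 11], [-122, 9], [-125, 10], [-128, 7], [-132, 6], [-134, 9], [-138, 7], [-141, 7], [-144, 8], [-148, 4], [-151, 7], [-154, 10], [-157, 9], [-160, 8], [-164, 9], [-167, 6], [-170, 6], [-173, 8], [-177, 8], [-180, 6], [-183,
[... 351 characters left out ...]
21, 9], [618, 7], [615, 6], [612, 8], [608, 10], [605, 11], [602, 7], [598, 8], [595, 9], [592, 8], [588, 10], [585, 10], [583, 5], [579, 7], [575, 14], [572, 15], [568, 13], [566, 7], [563, 2], [560, 1], [557, 1], [554, 0], [551, -2], [547, -1], [544, -1], [540, 3], [538, -2], [534, 0]]
side 704 ((606.3145751953125, -52.44920349121094), (92.04401397705078, 203.18739318847656), 1.8689813613891602)
fence 11 [0.1981 0.6536] 0.6390269096773866 0.6499556011442654<stdin>:3: RuntimeWarning: Mean of empty slice
  return _methods._mean(a, axis=axis, dtype=dtype,
  ret = um.true_divide(
Traceback (most recent call last):
ValueError: zero-size array to reduction operation minimum which has no identity
```

```bash
python3 - <<'E'
from h import *
W=np.array([cloud(optics.get_image('top')) for _ in range(6)]); w=np.nanmedian(W,0)
b=(w[...,0]>.52)&(w[...,0]<.69)&(w[...,1]>-.25)&(w[...,1]<.09)
def ext(m,axis,sign,lo,hi):  # extremal coordinate `axis` binned by pixel line
    P=[]
    it=range(268,356) if axis==0 else range(180,225)
    for i in it:
        pts=(w[:,i][m[:,i]] if axis==0 else w[i][m[i]])
        if len(pts)<1: continue
        e=pts[np.argmax(sign*pts[:,axis])]
        if lo<e[1-axis]<hi: P.append((e[1-axis],e[axis]))
    P=np.array(P); 
    for _ in range(3):
        k=np.polyfit(P[:,0],P[:,1],1); r=P[:,1]-np.polyval(k,P[:,0]); P=P[np.abs(r)<max(2*r.std(),.001)]
    print(len(P),k.round(4),r.std().round(4)); return k
m=b&(w[...,2]>.004)&(w[...,2]<.03)
print('far');ext(m,0,1,-.2,.03)
print('near');ext(m,0,-1,-.2,.03)
print('-y');ext(m,1,-1,.57,.645)
print('+y');ext(m,1,1,.57,.645)
f=b&(w[...,2]>.0135)&(w[...,2]<.024)&(w[...,0]>.625)
print('fence inner');ext(f,0,-1,-.19,-.03)
f=b&(w[...,2]>.0135)&(w[...,2]<.024)&(w[...,1]<-.19)
print('stop inner');ext(f,1,1,.575,.63)
f=b&(w[...,2]>.017)&(w[...,2]<.03)&(w[...,1]>-.03)&(w[...,0]<.625)
print('jaw face');ext(f,1,-1,.575,.62)
E
```

```text
far
64 [-0.0334  0.6475] 0.0011
near
64 [-0.0321  0.5606] 0.0009
-y
20 [ 0.0482 -0.2423] 0.0006
+y
23 [0.0487 0.0146] 0.0009
fence inner
48 [-0.0305  0.6385] 0.0008
stop inner
14 [ 0.0669 -0.2436] 0.0006
jaw face
14 [ 0.0941 -0.0658] 0.0008
```

```bash
python3 - <<'E'
from h import *
f=plan((.466,-.036,.15),Rd(0,90,180)); f=plan((.466,-.036,.022),Rd(0,90,180),f)
E
```

```text
shift [-0.1729, -0.0048, 0.1567] rot [50.18, 50.68, 79.58]
shift [-0.0, -0.0, 0.128] rot [0.0, 0.0, 0.0]
```

arm_command(
  motion=[
    [[-0.045,0,-0.02],[0,0,0],0.085],
    [[-0.173,-0.005,0.157],[50.18,50.68,79.58],0.085],
    [[-0.173,-0.005,0.157],[50.18,50.68,79.58],0.085],
    [[-0.173,-0.005,0.157],[50.18,50.68,79.58],0.085],
    [[-0.173,-0.005,0.157],[50.18,50.68,79.58],0.085],
    [[-0.173,-0.005,0.157],[50.18,50.68,79.58],0.085],
    [[-0.173,-0.005,0.157],[50.18,50.68,79.58],0.085],
    [[-0.173,-0.005,0.157],[50.18,50.68,79.58],0.085],
    [[-0.173,-0.005,0.157],[50.18,50.68,79.58],0.085],
    [[-0.173,-0.005,0.157],[50.18,50.68,79.58],0.085],
    [[-0.173,-0.005,0.157],[50.18,50.68,79.58],0.085],
    [[-0.173,-0.005,0.157],[50.18,50.68,79.58],0.085],
  ],
)

```text
t: 38.15
tool_pos: [0.4658, -0.0365, 0.3052]
tool_rot: [0.049, 0.995, 0.077, -0.05]
contact_force: [-0.2, -0.1, -0.9]
finger_gap: 0.0852
grip_force: 0.0
```

arm_command(
  motion=[
    [[0,0,0],[0,0,0],0.085],
    [[0,0,0],[0,0,0],0.085],
  ],
)

```text
t: 38.35
tool_pos: [0.4655, -0.0367, 0.3051]
tool_rot: [0.051, 0.994, 0.081, -0.052]
contact_force: [0.3, 0.1, 0.5]
finger_gap: 0.0849
grip_force: 0.0
```

```bash
python3 - <<'E'
from h import *
s=bot.read_state();print(s['tool_pos'],s['joints'].round(3))
p=optics.get_image('side')
for c in covers(p): print(c)
f=plan((.466,-.036,.022),Rd(0,90,180))
E
```

```text
[ 0.4654894  -0.03665971  0.30513619] [-0.232  0.424  0.304  2.01  -0.011  0.814 -1.348]
(array([598.8,  14. ]), array([16.4, 17.7]), 78.1, 0.51, array([0.016, 0.021, 0.04 ]))
(array([465.7, -34.1]), array([56.9, 62.3]), 2.1, 0.5, array([0.014, 0.022, 0.028]))
(array([ 409.2, -222.1]), array([56.5, 62.4]), 4.3, 0.5, array([0.014, 0.023, 0.031]))
shift [0.0144, -0.0118, 0.1265] rot [5.87, 5.96, 9.37]
```

arm_command(
  motion=[
    [[0.006,-0.005,0.05],[5.87,5.96,9.37],0.085],
    [[0.0144,-0.0118,0.08],[5.87,5.96,9.37],0.085],
    [[0.0144,-0.0118,0.105],[5.87,5.96,9.37],0.085],
    [[0.0144,-0.0118,0.1265],[5.87,5.96,9.37],0.085],
    [[0.0144,-0.0118,0.1265],[5.87,5.96,9.37],0.085],
    [[0.0144,-0.0118,0.1265],[5.87,5.96,9.37],0.04],
    [[0.0144,-0.0118,0.1265],[5.87,5.96,9.37],0.04],
    [[0.0144,-0.0118,0.1265],[5.87,5.96,9.37],0.04],
    [[0.0144,-0.0118,0.1265],[5.87,5.96,9.37],0.04],
    [[0.0144,-0.0118,0.1265],[5.87,5.96,9.37],0.04],
  ],
)

```text
t: 39.45
tool_pos: [0.4666, -0.036, 0.1784]
tool_rot: [-0.001, 1.0, -0.001, 0.002]
contact_force: [-1.1, 0.3, 7.1]
finger_gap: 0.0527
grip_force: 73.9
```

arm_command(
  motion=[
    [[0,0,-0.04],[0,0,0],0.04],
    [[0,0,-0.08],[0,0,0],0.04],
    [[0,0,-0.08],[0,0,0],0.04],
  ],
)

```text
t: 39.75
tool_pos: [0.4674, -0.0366, 0.2619]
tool_rot: [-0.001, 1.0, -0.002, 0.005]
contact_force: [0.6, -0.1, -1.0]
finger_gap: 0.0528
grip_force: 74.3
```

```bash
cat >> h.py <<'E'
YAW=1.9; JC=np.array([.607,-.0845])
def J(x,y):
    a=np.radians(YAW); return JC+np.array([x*np.cos(a)-y*np.sin(a),x*np.sin(a)+y*np.cos(a)])
E
python3 - <<'E'
from h import *
s=bot.read_state();print(s['tool_pos'],s['joints'].round(3),s['finger_gap'],s['grip_force'])
p=J(-.002,-.058);print(p)
f=plan((*p,.1),Rd(YAW,90,180)); f=plan((*p,.031),Rd(YAW,90,180),f)
E
```

```text
[ 0.46739    -0.03659421  0.26188818] [-0.145  0.464  0.244  2.097 -0.199  0.591 -1.336] 0.05284945723353169 74.27690505981445
[ 0.6069241  -0.14253442]
shift [0.1398, 0.1055, 0.0082] rot [-0.05, -0.6, -2.08]
shift [-0.0, -0.0, 0.069] rot [0.0, 0.0, 0.0]
```

arm_command(
  motion=[
    [[0.14,0.105,0.008],[0,0,-2.1],0.04],
    [[0.14,0.105,0.008],[0,0,-2.1],0.04],
    [[0.14,0.105,0.008],[0,0,-2.1],0.04],
    [[0.14,0.105,0.008],[0,0,-2.1],0.04],
    [[0.14,0.105,0.008],[0,0,-2.1],0.04],
    [[0.14,0.105,0.008],[0,0,-2.1],0.04],
    [[0.14,0.105,0.035],[0,0,-2.1],0.04],
    [[0.14,0.105,0.058],[0,0,-2.1],0.04],
    [[0.14,0.105,0.072],[0,0,-2.1],0.04],
    [[0.14,0.105,0.075],[0,0,-2.1],0.04],
    [[0.14,0.105,0.075],[0,0,-2.1],0.04],
  ],
)

```text
t: 40.85
tool_pos: [0.6047, -0.1403, 0.1848]
tool_rot: [-0.002, 1.0, 0.017, 0.001]
contact_force: [-7.4, 3.9, 19.9]
finger_gap: 0.0525
grip_force: 81.6
```

```bash
python3 - <<'E'
from h import *
s=bot.read_state();print(s['tool_pos'],s['joints'].round(3),s['finger_gap'],s['grip_force'],s['contact_force'].round(1))
f=plan((*J(.005,-.058),.0325),Rd(YAW,90,180))
E
```

```text
[ 0.60472207 -0.14025387  0.18477665] [ 0.076  0.744  0.188  1.753 -0.212  0.664 -1.153] 0.05254034014481793 81.62901878356934 [-7.4  3.9 19.9]
shift [0.0091, 0.0024, -0.0027] rot [-0.18, -0.08, 0.07]
```

arm_command(
  motion=[
    [[0,0,-0.0025],[0,0,0],0.04],
    [[0.002,0,-0.0025],[0,0,0],0.04],
    [[0.004,0,-0.0025],[0,0,0],0.04],
    [[0.006,0,-0.0025],[0,0,0],0.04],
    [[0.007,0,-0.0025],[0,0,0],0.04],
    [[0.007,0,-0.0025],[0,0,0],0.04],
  ],
)

```text
t: 41.45
tool_pos: [0.6123, -0.1413, 0.1849]
tool_rot: [-0.001, 1.0, 0.017, 0.0]
contact_force: [-4.0, 1.4, 6.8]
finger_gap: 0.0524
grip_force: 80.4
```

arm_command(
  motion=[
    [[0.001,0,0],[0,0,0],0.04],
    [[0.002,0,0],[0,0,0],0.04],
    [[0.002,0,0],[0,0,0],0.04],
  ],
)

```text
t: 41.75
tool_pos: [0.6143, -0.1413, 0.1849]
tool_rot: [-0.001, 1.0, 0.017, 0.0]
contact_force: [-4.6, 1.3, 6.7]
finger_gap: 0.0528
grip_force: 80.3
```

arm_command(
  motion=[
    [[0.001,0,0],[0,0,0],0.04],
    [[0.002,0,0],[0,0,0],0.04],
    [[0.002,0,0],[0,0,0],0.04],
  ],
)

```text
t: 42.05
tool_pos: [0.6162, -0.1413, 0.1849]
tool_rot: [-0.001, 1.0, 0.017, -0.0]
contact_force: [-5.1, 0.9, 7.2]
finger_gap: 0.0525
grip_force: 80.3
```

arm_command(
  motion=[
    [[0.0015,0,0],[0,0,0],0.04],
    [[0.0015,0,0],[0,0,0],0.04],
  ],
)

```text
t: 42.25
tool_pos: [0.6167, -0.1414, 0.1849]
tool_rot: [-0.001, 1.0, 0.016, -0.001]
contact_force: [-8.7, 2.0, 11.2]
finger_gap: 0.0525
grip_force: 80.8
```

arm_command(
  motion=[
    [[0.0015,0,0],[0,0,0],0.04],
    [[0.0015,0,0],[0,0,0],0.04],
  ],
)

```text
t: 42.45
tool_pos: [0.6171, -0.1414, 0.1849]
tool_rot: [-0.001, 1.0, 0.016, -0.003]
contact_force: [-13.8, 2.2, 14.5]
finger_gap: 0.0522
grip_force: 81.3
```

```bash
python3 - <<'E'
from h import *
p=optics.get_image('side'); save(p,'side3',(230,180,350,260),6)
E
```

```text
(no output)
```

View pics/side3.png

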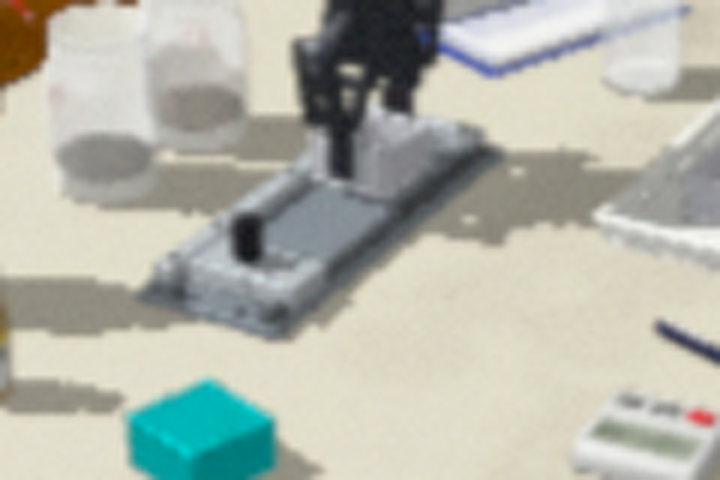

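The cover is held in the jig against the fence (pixels about (380,150) in the crop). I'll release it and push it to the end stop with closed fingers.

arm_command(
  motion=[
    [[0,0,0],[0,0,0],0.068],
    [[0,0,0],[0,0,0],0.068],
    [[0,0,0],[0,0,0],0.068],
    [[0,0,-0.04],[0,0,0],0.068],
    [[0,0,-0.08],[0,0,0],0.06],
    [[0,-0.04,-0.08],[0,0,0],0],
    [[0,-0.062,-0.08],[0,0,0],0],
    [[0,-0.062,-0.08],[0,0,0],0],
    [[0,-0.062,-0.08],[0,0,0],0],
    [[0,-0.062,-0.08],[0,0,0],0],
  ],
)

```text
t: 43.5
tool_pos: [0.6176, -0.0806, 0.2647]
tool_rot: [-0.0, 1.0, 0.016, 0.001]
contact_force: [0.1, -0.0, 0.6]
finger_gap: 0.0003
grip_force: 0.0
```

```bash
python3 - <<'E'
from h import *
s=bot.read_state();print(s['tool_pos'],s['joints'].round(3),s['finger_gap'],s['contact_force'].round(1))
for n in('side','top'):
  p=optics.get_image(n)
  for c in covers(p): print(n,c)
f=plan((*J(.006,.005),.034),Rd(YAW,90,180)); g=plan((*J(.006,-.016),.034),Rd(YAW,90,180),f); plan((*J(.006,-.046),.034),Rd(YAW,90,180),f)
E
```

```text
[ 0.61763491 -0.08064118  0.26471273] [-0.049  0.646  0.23   1.687 -0.188  0.829 -1.275] 0.0003477530127477622 [ 0.1 -0.   0.6]
side (array([ 612.1, -139. ]), array([59.2, 63.2]), 5.4, 0.76, array([0.015, 0.026, 0.035]))
side (array([ 408.3, -220.5]), array([54.6, 63.6]), 0.3, 0.49, array([0.015, 0.024, 0.031]))
top (array([ 410.7, -223.9]), array([54.4, 50.1]), 89.6, 0.53, array([0.018, 0.031, 0.036]))
shift [-0.0048, -0.0013, 0.0757] rot [-0.05, -0.1, -0.09]
shift [0.0, 0.021, 0.0] rot [0.0, 0.0, 0.0]
shift [0.0, 0.051, 0.0] rot [0.0, 0.0, 0.0]
```

arm_command(
  motion=[
    [[-0.004,0,0.04],[0,0,0],0],
    [[-0.004,0,0.07],[0,0,0],0],
    [[-0.004,0,0.075],[0,0,0],0],
    [[-0.004,0,0.075],[0,0,0],0],
  ],
)

```text
t: 44.1
tool_pos: [0.6136, -0.0799, 0.1892]
tool_rot: [-0.001, 1.0, 0.016, 0.0]
contact_force: [-0.5, -0.2, 0.6]
finger_gap: -0.0002
grip_force: 0.0
```

arm_command(
  motion=[
    [[0,0.012,0],[0,0,0],0],
    [[0,0.018,0],[0,0,0],0],
    [[0,0.024,0],[0,0,0],0],
    [[0,0.03,0],[0,0,0],0],
    [[0,0.036,0],[0,0,0],0],
    [[0,0.042,0],[0,0,0],0],
    [[0,0.042,0],[0,0,0],0],
  ],
)

```text
t: 44.8
tool_pos: [0.6151, -0.1228, 0.1899]
tool_rot: [-0.0, 1.0, 0.016, 0.001]
contact_force: [0.1, 1.1, -0.4]
finger_gap: 0.0002
grip_force: 0.0
```

arm_command(
  motion=[
    [[0,0.002,0],[0,0,0],0],
    [[0,0.004,0],[0,0,0],0],
    [[0,0.004,0],[0,0,0],0],
  ],
)

```text
t: 45.1
tool_pos: [0.6153, -0.1255, 0.1897]
tool_rot: [-0.001, 1.0, 0.017, 0.001]
contact_force: [-0.7, 0.3, -0.4]
finger_gap: -0.0001
grip_force: 0.0
```

```bash
python3 - <<'E'
from h import *
for n in('side','top'):
  p=optics.get_image(n)
  for c in covers(p): print(n,c)
E
```

```text
side (array([ 409.1, -220.7]), array([59.4, 56.5]), 89.7, 0.77, array([0.014, 0.023, 0.031]))
side (array([ 604.8, -161.6]), array([43.3, 75. ]), 11.5, 0.72, array([0.014, 0.026, 0.035]))
top (array([ 409.3, -224.2]), array([54.5, 53.3]), 89.7, 0.9, array([0.014, 0.03 , 0.036]))
```

Keep pushing in small steps until the force rises.

arm_command(
  motion=[
    [[0,0.002,0],[0,0,0],0],
    [[0,0.004,0],[0,0,0],0],
    [[0,0.004,0],[0,0,0],0],
  ],
)

```text
t: 45.6
tool_pos: [0.6154, -0.1298, 0.1898]
tool_rot: [-0.001, 1.0, 0.016, 0.001]
contact_force: [1.2, 1.1, 0.3]
finger_gap: 0.0001
grip_force: 0.0
```

arm_command(
  motion=[
    [[0,0.002,0],[0,0,0],0],
    [[0,0.003,0],[0,0,0],0],
    [[0,0.003,0],[0,0,0],0],
  ],
)

```text
t: 45.9
tool_pos: [0.6155, -0.1327, 0.1898]
tool_rot: [-0.001, 1.0, 0.016, 0.001]
contact_force: [1.1, -0.4, -0.2]
finger_gap: 0.0002
grip_force: 0.0
```

arm_command(
  motion=[
    [[0,0.002,0],[0,0,0],0],
    [[0,0.003,0],[0,0,0],0],
    [[0,0.003,0],[0,0,0],0],
  ],
)

```text
t: 46.2
tool_pos: [0.6156, -0.1345, 0.1898]
tool_rot: [-0.001, 1.0, 0.017, 0.001]
contact_force: [-0.6, 4.9, 1.8]
finger_gap: 0.0
grip_force: 2.4
```

```bash
python3 - <<'E'
from h import *
p=optics.get_image('side');q=optics.get_image('top')
save(p,'a',(270,170,350,230),6);save(q,'b',(280,180,370,220),5)
a=cv2.imread('pics/a.png');b=cv2.imread('pics/b.png');print(a.shape,b.shape)
cv2.imwrite('pics/c4.png',np.vstack([a,cv2.resize(b,(480,213))]))
E
```

```text
(360, 480, 3) (200, 450, 3)
```

View pics/c4.png

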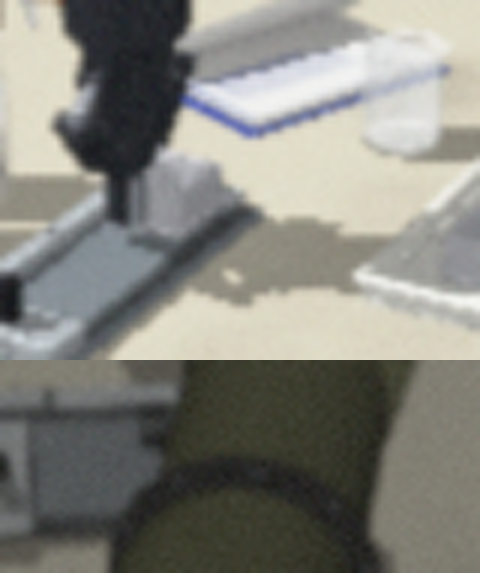

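arm_command(
  motion=[
    [[0,0.002,0],[0,0,0],0],
    [[0,0.002,0],[0,0,0],0],
  ],
)

```text
t: 46.5
tool_pos: [0.6157, -0.1349, 0.1898]
tool_rot: [-0.003, 1.0, 0.018, 0.001]
contact_force: [-2.2, 8.6, 3.0]
finger_gap: -0.0003
grip_force: 4.8
```

arm_command(
  motion=[
    [[0,-0.015,0],[0,0,0],0],
    [[0,-0.03,-0.03],[0,0,0],0],
    [[0,-0.05,-0.08],[0,0,0],0],
    [[-0.05,-0.09,-0.1],[0,0,0],0],
    [[-0.1,-0.13,-0.12],[0,0,0],0],
    [[-0.15,-0.16,-0.13],[0,0,0],0],
    [[-0.15,-0.2,-0.13],[0,0,0],0],
  ],
)

```text
t: 47.2
tool_pos: [0.469, 0.0352, 0.3174]
tool_rot: [0.0, 1.0, 0.015, 0.001]
contact_force: [1.6, 0.5, -0.1]
finger_gap: 0.0001
grip_force: 0.0
```

```bash
cat >> h.py <<'E'
def look(n='t'):
    p=None
    for nm in('side','top'):
        p=optics.get_image(nm)
        for c in covers(p): print(nm,c)
        save(p,n+nm,(270,170,350,230) if nm=='side' else (270,175,370,225),6)
    a=cv2.imread('pics/%sside.png'%n);b=cv2.imread('pics/%stop.png'%n)
    cv2.imwrite('pics/%s.png'%n,np.vstack([cv2.resize(a,(380,285)),cv2.resize(b,(600,300))[:, :380] if 0 else cv2.resize(b,(380,190))]))
    W=np.nanmedian([cloud(optics.get_image('top')) for _ in range(5)],0)
    b=(W[...,0]>.56)&(W[...,0]<.66)&(W[...,1]>-.23)&(W[...,1]<.09)
    q=W[b&(W[...,2]>.03)&(W[...,2]<.045)&(W[...,1]<-.03)][:,:2]; r=cv2.minAreaRect(q.astype(np.float32)*1000); print('cover',r)
    a=np.radians(YAW); d=np.array(r[0])/1000-JC; print('local',(d[0]*np.cos(a)+d[1]*np.sin(a)).round(4),(-d[0]*np.sin(a)+d[1]*np.cos(a)).round(4))
    k=W[b&(W[...,2]>.04)&(W[...,2]<.06)&(W[...,1]>-.14)]; print('knob',len(k),k.mean(0).round(4))
E
python3 - <<'E'
from h import *
s=bot.read_state();print(s['tool_pos'],s['joints'].round(3))
look('l1')
E
```

```text
[0.46899198 0.03522572 0.31738439] [-0.322  0.382  0.269  2.025 -0.145  0.75  -1.507]
side (array([556.3, -72.4]), array([ 67.9, 295. ]), 29.7, 0.52, array([0.015, 0.026, 0.036]))
side (array([ 408.3, -220.1]), array([55.9, 65. ]), 1.2, 0.49, array([0.016, 0.024, 0.031]))
top (array([ 613.9, -174.8]), array([54.2, 54.3]), 3.3, 0.85, array([0.013, 0.028, 0.039]))
top (array([ 407.7, -222.8]), array([53.2, 50.2]), 89.4, 0.69, array([0.014, 0.029, 0.035]))
cover ((614.7366943359375, -175.08815002441406), (54.43596267700195, 54.55794906616211), 2.282378673553467)
local 0.0047 -0.0908
knob 27 [0.599  0.0086 0.0498]
```

View pics/l1.png

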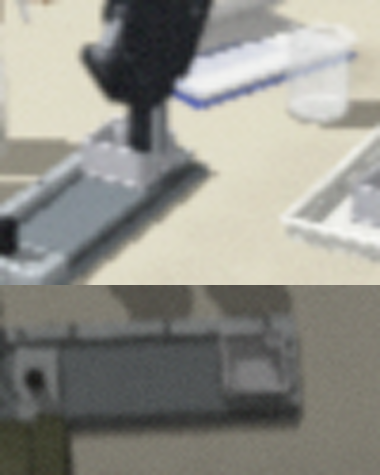

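The cover sits in the corner (crop, about (255,362)), local (4.7, -90.8) mm against the ideal (5, -90). I'll press it gently against the fence once more.

```bash
python3 - <<'E'
from h import *
f=plan((*J(-.055,-.09),.12),Rd(YAW,90,180)); f=plan((*J(-.055,-.09),.0355),Rd(YAW,90,180),f)
E
```

```text
shift [0.0762, 0.214, 0.0412] rot [-0.03, -0.12, -0.13]
shift [-0.0, -0.0, 0.0845] rot [0.0, 0.0, 0.0]
```

arm_command(
  motion=[
    [[0.02,0.05,0],[0,0,0],0],
    [[0.04,0.1,0],[0,0,0],0],
    [[0.06,0.15,0.02],[0,0,0],0],
    [[0.0762,0.19,0.04],[0,0,0],0],
    [[0.0762,0.214,0.0412],[0,0,0],0],
    [[0.0762,0.214,0.08],[0,0,0],0],
    [[0.0762,0.214,0.115],[0,0,0],0],
    [[0.0762,0.214,0.1257],[0,0,0],0],
    [[0.0762,0.214,0.1257],[0,0,0],0],
  ],
)

```text
t: 48.55
tool_pos: [0.5545, -0.1752, 0.1889]
tool_rot: [-0.001, 1.0, 0.016, -0.001]
contact_force: [-0.1, 0.8, -0.4]
finger_gap: 0.0003
grip_force: 0.0
```

arm_command(
  motion=[
    [[0.008,0,0],[0,0,0],0],
    [[0.014,0,0],[0,0,0],0],
    [[0.018,0,0],[0,0,0],0],
    [[0.018,0,0],[0,0,0],0],
  ],
)

```text
t: 48.95
tool_pos: [0.5742, -0.1737, 0.1917]
tool_rot: [-0.0, 1.0, 0.017, 0.002]
contact_force: [0.2, 0.0, 0.0]
finger_gap: 0.0
grip_force: 0.0
```

arm_command(
  motion=[
    [[0.002,0,0],[0,0,0],0],
    [[0.002,0,0],[0,0,0],0],
  ],
)

```text
t: 49.15
tool_pos: [0.5752, -0.1739, 0.1909]
tool_rot: [-0.001, 1.0, 0.017, 0.001]
contact_force: [0.7, -0.2, -0.9]
finger_gap: 0.0001
grip_force: 0.0
```

arm_command(
  motion=[
    [[0.002,0,0],[0,0,0],0],
    [[0.002,0,0],[0,0,0],0],
  ],
)

```text
t: 49.35
tool_pos: [0.5772, -0.1739, 0.1907]
tool_rot: [-0.001, 1.0, 0.017, 0.001]
contact_force: [-0.0, -0.4, -0.0]
finger_gap: -0.0
grip_force: 0.0
```

arm_command(
  motion=[
    [[0.0015,0,0],[0,0,0],0],
    [[0.0015,0,0],[0,0,0],0],
  ],
)

```text
t: 49.55
tool_pos: [0.5786, -0.1739, 0.1906]
tool_rot: [-0.001, 1.0, 0.017, 0.001]
contact_force: [-0.4, 0.7, -0.1]
finger_gap: -0.0001
grip_force: 0.0
```

arm_command(
  motion=[
    [[0.001,0,0],[0,0,0],0],
    [[0.001,0,0],[0,0,0],0],
  ],
)

```text
t: 49.75
tool_pos: [0.5795, -0.1738, 0.1906]
tool_rot: [-0.001, 1.0, 0.017, 0.001]
contact_force: [-0.8, -0.5, 0.6]
finger_gap: 0.0
grip_force: 0.4
```

arm_command(
  motion=[
    [[0.001,0,0],[0,0,0],0],
    [[0.001,0,0],[0,0,0],0],
  ],
)

```text
t: 49.95
tool_pos: [0.58, -0.1739, 0.1905]
tool_rot: [-0.001, 1.0, 0.016, 0.0]
contact_force: [-2.7, -0.4, 1.8]
finger_gap: -0.0003
grip_force: 1.9
```

The cover is seated on the fence. Next, the jaw.

arm_command(
  motion=[
    [[-0.015,0,0],[0,0,0],0],
    [[-0.03,0,0],[0,0,0],0],
    [[-0.03,0,-0.04],[0,0,0],0],
    [[-0.03,0,-0.08],[0,0,0],0],
    [[-0.03,-0.05,-0.08],[0,0,0],0],
    [[-0.02,-0.1,-0.08],[0,0,0],0],
    [[-0.01,-0.15,-0.08],[0,0,0],0],
    [[0,-0.19,-0.08],[0,0,0],0],
    [[0.02,-0.22,-0.08],[0,0,0],0],
    [[0.02,-0.22,-0.08],[0,0,0],0],
  ],
)

```text
t: 50.95
tool_pos: [0.595, 0.0534, 0.2709]
tool_rot: [-0.003, 1.0, 0.021, 0.003]
contact_force: [-0.1, 0.9, 0.0]
finger_gap: 0.0001
grip_force: 0.0
```

```bash
python3 - <<'E'
from h import *
s=bot.read_state();print(s['tool_pos'],s['joints'].round(3))
f=plan((*J(-.005,.130),.045),Rd(YAW,90,180))
E
```

```text
[0.5950498  0.05343657 0.27090218] [-0.29   0.608  0.259  1.754 -0.211  0.802 -1.458]
shift [0.0019, 0.0086, 0.0709] rot [-0.29, -0.3, 0.5]
```

arm_command(
  motion=[
    [[0.002,0.0086,0.04],[0,0,0.5],0],
    [[0.002,0.0086,0.066],[0,0,0.5],0],
    [[0.002,0.0086,0.071],[0,0,0.5],0],
    [[0.002,0.0086,0.071],[0,0,0.5],0],
  ],
)

```text
t: 51.35
tool_pos: [0.5954, 0.0378, 0.1996]
tool_rot: [-0.001, 1.0, 0.012, 0.0]
contact_force: [-0.1, 0.0, 1.1]
finger_gap: -0.0003
grip_force: 0.0
```

arm_command(
  motion=[
    [[0,0.01,0],[0,0,0],0],
    [[0,0.018,0],[0,0,0],0],
    [[0,0.025,0],[0,0,0],0],
    [[0,0.032,0],[0,0,0],0],
    [[0,0.04,0],[0,0,0],0],
    [[0,0.04,0],[0,0,0],0],
  ],
)

```text
t: 51.95
tool_pos: [0.5967, -0.0038, 0.2005]
tool_rot: [-0.0, 1.0, 0.011, 0.002]
contact_force: [0.3, 1.2, 0.7]
finger_gap: 0.0002
grip_force: 0.0
```

```bash
python3 - <<'E'
from h import *
s=bot.read_state();print(s['tool_pos'],s['contact_force'].round(1))
plan((*J(-.005,.090),.045),Rd(YAW,90,180)); plan((*J(-.005,-.01),.045),Rd(YAW,90,180))
E
```

```text
[ 0.59669134 -0.00379524  0.20049681] [0.3 1.2 0.7]
shift [0.0025, -0.009, 0.0005] rot [-0.01, -0.18, -0.61]
shift [0.0036, 0.091, 0.0005] rot [-0.01, -0.18, -0.61]
```

arm_command(
  motion=[
    [[0.001,0.01,0],[0,0,-0.6],0],
    [[0.001,0.02,0],[0,0,-0.6],0],
    [[0.002,0.03,0],[0,0,-0.6],0],
    [[0.002,0.04,0],[0,0,-0.6],0],
    [[0.0025,0.05,0],[0,0,-0.6],0],
    [[0.003,0.06,0],[0,0,-0.6],0],
    [[0.003,0.07,0],[0,0,-0.6],0],
    [[0.003,0.08,0],[0,0,-0.6],0],
    [[0.0036,0.088,0],[0,0,-0.6],0],
    [[0.0036,0.091,0],[0,0,-0.6],0],
    [[0.0036,0.091,0],[0,0,-0.6],0],
  ],
)

```text
t: 53.05
tool_pos: [0.6027, -0.0938, 0.2]
tool_rot: [-0.0, 1.0, 0.017, 0.002]
contact_force: [0.3, 0.5, -0.4]
finger_gap: 0.0002
grip_force: 0.0
```

arm_command(
  motion=[
    [[0,0.002,0],[0,0,0],0],
    [[0,0.004,0],[0,0,0],0],
    [[0,0.006,0],[0,0,0],0],
    [[0,0.006,0],[0,0,0],0],
  ],
)

```text
t: 53.45
tool_pos: [0.603, -0.0986, 0.2001]
tool_rot: [-0.001, 1.0, 0.018, 0.002]
contact_force: [0.5, 2.1, 0.2]
finger_gap: 0.0001
grip_force: 1.0
```

arm_command(
  motion=[
    [[0,0.002,0],[0,0,0],0],
    [[0,0.002,0],[0,0,0],0],
  ],
)

```text
t: 53.65
tool_pos: [0.6029, -0.1008, 0.2]
tool_rot: [-0.001, 1.0, 0.018, 0.001]
contact_force: [1.9, 2.4, -0.4]
finger_gap: 0.0002
grip_force: 1.0
```

arm_command(
  motion=[
    [[0,0.002,0],[0,0,0],0],
    [[0,0.002,0],[0,0,0],0],
  ],
)

```text
t: 53.85
tool_pos: [0.6027, -0.103, 0.1999]
tool_rot: [-0.001, 1.0, 0.017, 0.001]
contact_force: [1.3, 2.3, 0.7]
finger_gap: -0.0001
grip_force: 1.0
```

```bash
python3 - <<'E'
from h import *
s=bot.read_state();print(s['tool_pos'],s['contact_force'].round(1))
plan((*J(-.005,-.0217),.045),Rd(YAW,90,180))
p=optics.get_image('side'); save(p,'j1',(260,170,350,240),7)
E
```

```text
[ 0.6027003  -0.10299751  0.19985857] [1.3 2.3 0.7]
shift [-0.0001, 0.0034, -0.0001] rot [-0.06, -0.13, 0.09]
```

View pics/j1.png

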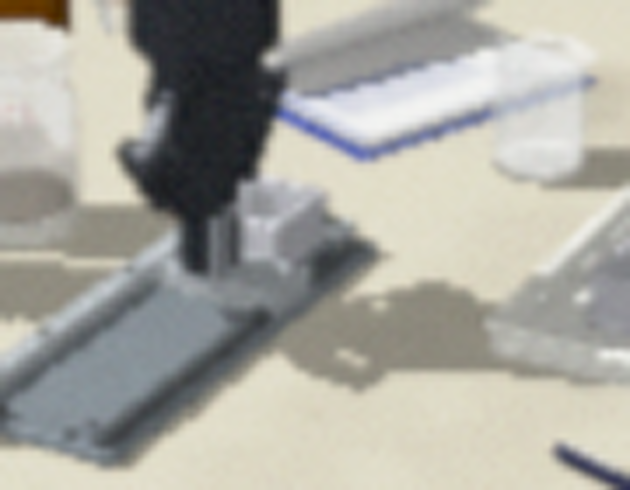

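The jaw has nearly reached the cover, which stands at about (285,220) in the crop. The last millimetres follow in small steps.

arm_command(
  motion=[
    [[0,0.0015,0],[0,0,0],0],
    [[0,0.0015,0],[0,0,0],0],
  ],
)

```text
t: 54.1
tool_pos: [0.6026, -0.1044, 0.1998]
tool_rot: [-0.001, 1.0, 0.017, 0.001]
contact_force: [1.8, 1.6, 0.7]
finger_gap: 0.0001
grip_force: 0.9
```

arm_command(
  motion=[
    [[0,0.0015,0],[0,0,0],0],
    [[0,0.0015,0],[0,0,0],0],
  ],
)

```text
t: 54.3
tool_pos: [0.6027, -0.1057, 0.1997]
tool_rot: [-0.001, 1.0, 0.017, 0.001]
contact_force: [1.2, 1.1, 1.7]
finger_gap: 0.0001
grip_force: 1.1
```

arm_command(
  motion=[
    [[0,0.0015,0],[0,0,0],0],
    [[0,0.0015,0],[0,0,0],0],
  ],
)

```text
t: 54.5
tool_pos: [0.6028, -0.1061, 0.1998]
tool_rot: [-0.002, 1.0, 0.018, 0.001]
contact_force: [1.9, 5.7, 2.2]
finger_gap: -0.0004
grip_force: 2.9
```

arm_command(
  motion=[
    [[0,0.001,0],[0,0,0],0],
    [[0,0.001,0],[0,0,0],0],
  ],
)

```text
t: 54.7
tool_pos: [0.6028, -0.1064, 0.1998]
tool_rot: [-0.002, 1.0, 0.018, 0.001]
contact_force: [0.7, 7.7, 3.4]
finger_gap: -0.0001
grip_force: 3.9
```

arm_command(
  motion=[
    [[0,-0.02,0],[0,0,0],0],
    [[0,-0.03,-0.04],[0,0,0],0],
    [[0,-0.05,-0.09],[0,0,0],0],
    [[-0.04,-0.09,-0.13],[0,0,0],0],
    [[-0.08,-0.13,-0.16],[0,0,0],0.03],
    [[-0.12,-0.17,-0.16],[0,0,0],0.03],
    [[-0.16,-0.21,-0.16],[0,0,0],0.03],
    [[-0.2,-0.25,-0.16],[0,0,0],0.03],
    [[-0.2,-0.25,-0.16],[0,0,0],0.03],
  ],
)

```text
t: 55.6
tool_pos: [0.3938, 0.1331, 0.3598]
tool_rot: [-0.0, 1.0, 0.017, 0.001]
contact_force: [1.5, 2.3, 0.0]
finger_gap: 0.0294
grip_force: 0.0
```

```bash
python3 - <<'E'
from h import *
look('f1')
p=optics.get_image('top'); save(p,'top9',(110,130,460,310),2.2)
E
```

```text
side (array([ 408.8, -221.2]), array([59. , 64.2]), 5.4, 0.57, array([0.014, 0.023, 0.031]))
side (array([ 621.2, -153.9]), array([35.5, 64.9]), 45.0, 0.41, array([0.019, 0.028, 0.035]))
top (array([ 409.2, -224.7]), array([54.9, 53.2]), 89.5, 0.82, array([0.014, 0.03 , 0.036]))
top (array([ 616.6, -174.5]), array([54.1, 53. ]), 3.6, 0.58, array([0.014, 0.028, 0.039]))
cover ((615.6014404296875, -160.58335876464844), (54.275848388671875, 83.04566192626953), 3.2760846614837646)
local 0.0061 -0.0763
knob 26 [ 0.6039 -0.1276  0.05  ]
```

View pics/top9.png

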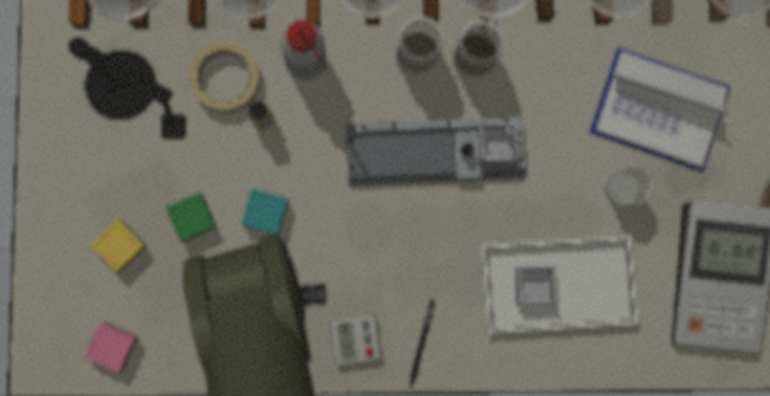

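View pics/f1.png

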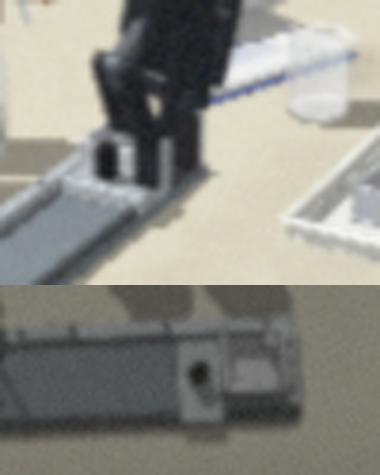

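```bash
python3 - <<'E'
from h import *
W=np.nanmedian([cloud(optics.get_image('top')) for _ in range(8)],0)
b=(W[...,0]>.56)&(W[...,0]<.66)&(W[...,1]>-.23)&(W[...,1]<-.1435)
q=W[b&(W[...,2]>.03)&(W[...,2]<.045)][:,:2]; r=cv2.minAreaRect(q.astype(np.float32)*1000); print(r)
a=np.radians(YAW); d=np.array(r[0])/1000-JC; print(d[0]*np.cos(a)+d[1]*np.sin(a),-d[0]*np.sin(a)+d[1]*np.cos(a))
m=b&(W[...,2]>.012)&(W[...,2]<.045)
z=W[b]; print(np.histogram(z[:,2]*1000,bins=[0,6,10,14,20,28,34,40,50]))
E
```

```text
((616.1377563476562, -174.83596801757812), (54.05742263793945, 54.018707275390625), 3.011476755142212)
0.006137627420365178 -0.09058926668425354
(array([106, 105, 152, 157,  65,  24,  94,   5]), array([ 0,  6, 10, 14, 20, 28, 34, 40, 50]))
```

```bash
python3 -c "
from plant import order; print(order.sign_off())"
```

```text
the job is handed in; nothing more can be done
None
```

The job is handed in: of the two covers on the bench, the one missing a boss lies open side up in the reject tray, and the sound one sits open side up against the fence and end stop with the jaw closed on it (position checked by camera to about 1 mm).

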